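# Clear the free bay, fold the board props and stow them

## Robot

A 6-joint arm with a two-finger parallel gripper is mounted at the origin on the work surface. World frame = base frame: x ahead of the robot, y to its left, z up, the work surface at z = 0. Lengths are in m, angles in rad, forces in N, time in s.
With the tool pointing down it reaches from about 0.325 to 0.775 m from the base axis. Payload 5.5 kg.
Tool frame: the origin (TCP) lies on the centre line of the jaws, within the pads' length; the fingertips stand 25 mm ahead of it and the grasp point (between the pads) lies 6 mm ahead of it; z points along the fingers, y is the direction in which the jaws open and shut (so a half turn about z gives the same grasp; the last joint's range is limited). The gripper opens to 88 mm and grips with 3 to 60 N. Pads are 20 mm wide; open, the fingers measure 115 mm over their backs; the gripper's body (75 mm by 178 mm) begins 61 mm behind the grasp point.
Start: joints at [1.2, 0.091, 1.231, -0, 1.82, -0.057], TCP at [0.185, 0.571, 0.248] pointing down, gripper open.
Joint ranges: [-2.87, 2.87], [-0.86, 2.18], [0.17, 2.46], [-1.51, 4.65], [0.06, 2.69], [-2.65, 2.65]. Speed limits (rad/s): [2.57, 2.57, 3.01, 3.14, 3.14, 3.14].

## Interface

Orientations are given as [roll, pitch, yaw] about the fixed x, y, z axes, in that order (R = Rz(yaw) Ry(pitch) Rx(roll)).
In Python, from station import r gives the robot as it stands.
- The arm moves only by the tool drive_tool, never from a script. Its argument "motion" is a list of rows, each an object of numbers: "fingers": the gripper command: -1 is shut, 1 is fully open, values between are in proportion; "x", "y", "z": the shift along the tool's x, y, z in cm; "wx", "wy", "wz": the turn, a rotation vector about the tool's x, y, z in degrees. In form: [{"fingers": .., "x": .., "y": .., "z": .., "wx": .., "wy": .., "wz": ..}, ...]. A call has 1 to 12 rows; each row shifts and turns the commanded pose from where the row before left it, along the tool's axes as they then stand; what a row does not reach is not made up. A row lasts 1/12 s, in which the tool goes at most 41.7 mm and 7.16 degrees, less where a joint would pass 70% of its speed; a pose out of reach is approached as far as the arm can. A call is refused whole if a number of a shift passes 4.17 or a number of a turn 7.16, either way. A call with a gripper value outside its range is refused whole. The fingers move at their own pace and stop on an object; "newtons" is the grip in N (left out, the last holds). Time passes only in rows, so rows that do not move let the fingers close. It gives the time, the measured TCP pose, the force and the opening at its end, in the units of the state.
- r.get_obs(): the state, without advancing time (a new reading comes with each control period).
- r.get_image(name): name is "scene" or "top"; returns the picture (420x560x3 uint8, red, green, blue); there is no depth.
- r.get_calibration(name): a dict with "vfov" (degrees; the focal length in pixels is half the picture's height over the tangent of half this angle, whatever the lens; pixels are square), "cx", "cy" (the principal point, pixels), "R" (3x3) and "t" (3): a world point X has camera coordinates R X + t. Camera axes: x right, y down, z forward; pixel columns grow to the right and rows downward; lengths in m; the calibration is good to about 2 mm. A picture is of the moment at which its call begins. get_calibration takes no time and is no camera call.
- r.job_done(): hands the job in, once; it reports no verdict.
Trained networks look in the newest picture that a camera, given by its name, has taken for a name from the list of things; names that differ only in an ending like _2 or _b are one class to them, and where a whole thing is asked for, a point or a joint stands for the part that bears it (a point fixed in the world has none). Each returns a list of dicts, best first, with "confidence" (0 to 1); they miss things now and then, are a little off and sometimes report something else, mostly with a low value. They report only what shows in the picture. A call takes as long as a camera call. They do not tell look-alikes from the thing itself.
- r.look_for(camera, thing): "position" ([column, row] as shares, 0 to 1, of the picture: columns of its width, rows of its height, amid what is visible of it).
The state is a dict: "time_s": time; "joints": joint angles; "dq": joint speeds; "joint_torque": joint torques, N m; "tcp_pos": TCP position; "orientation": TCP orientation; "force": force on the tool from outside, world axes, zero at the start; "moment": the same for the moment, N m; "opening": finger opening in m.
Only numpy, scipy, OpenCV 4.12 (cv2) and the standard library are available. Lean on these libraries where they do the work, as an engineer would, in place of code of your own. Each camera call takes 0.05 s, during which the arm holds its last target.

## Task

Of the tray's two bays one holds a cheese; take the scrubbing brush out of the other and lay it bristles down on the bench, clear of the tray. Then put away the telescopic props that stand pulled out on the bench: push each fully together, the innermost tube home before the middle one, and stand them all upright on the floor of the bay without the cheese. They must stay fully together, so carry them by the outer tube; leave the cheese and the other things where they are.

Things in the scene. Friction and masses are not known exactly. Their poses are not given: they have to be found in the camera images.
- prop1_grip (a point): Telescopic steel board prop 1, about 0.5 kg, loose: round foot 68 mm across and 8 mm thick under an upright outer tube 44 mm across, reaching 80 mm above the underside; a middle and an inner tube stand out of its top. Fully home it is 100 mm tall: outer tube to 80, collar 80 to 88, cap 88 to 100. This point: on its axis, inside the outer tube, 50 mm above the underside; z up along the axis.
- prop1_cap (a point): Middle of the top face of prop 1's black rubber cap (40 mm across, 12 mm thick), which tops the inner tube (26 mm across). The middle tube below it is 35 mm across, topped by a collar 44 mm across and 8 mm thick.
- prop1_inner (a joint): How far (m) prop 1's inner tube stands out of its middle tube: 0 is fully home, 0.05 fully out. Friction alone holds it: about 4 N moves it either way. At home the cap rests on the middle tube's collar.
- prop1_mid (a joint): How far (m) prop 1's middle tube stands out of its outer tube: 0 is fully home, 0.05 fully out. Friction alone holds it: about 9 N moves it either way.
- prop2_grip (a point): Telescopic steel board prop 2, about 0.5 kg, loose: round foot 68 mm across and 8 mm thick under an upright outer tube 44 mm across, reaching 80 mm above the underside; a middle and an inner tube stand out of its top. Fully home it is 100 mm tall: outer tube to 80, collar 80 to 88, cap 88 to 100. This point: on its axis, inside the outer tube, 50 mm above the underside; z up along the axis.
- prop2_cap (a point): Middle of the top face of prop 2's black rubber cap (40 mm across, 12 mm thick), which tops the inner tube (26 mm across). The middle tube below it is 35 mm across, topped by a collar 44 mm across and 8 mm thick.
- prop2_inner (a joint): How far (m) prop 2's inner tube stands out of its middle tube: 0 is fully home, 0.05 fully out. Friction alone holds it: about 4 N moves it either way. At home the cap rests on the middle tube's collar.
- prop2_mid (a joint): How far (m) prop 2's middle tube stands out of its outer tube: 0 is fully home, 0.05 fully out. Friction alone holds it: about 9 N moves it either way.
- prop3_grip (a point): Telescopic steel board prop 3, about 0.5 kg, loose: round foot 68 mm across and 8 mm thick under an upright outer tube 44 mm across, reaching 80 mm above the underside; a middle and an inner tube stand out of its top. Fully home it is 100 mm tall: outer tube to 80, collar 80 to 88, cap 88 to 100. This point: on its axis, inside the outer tube, 50 mm above the underside; z up along the axis.
- prop3_cap (a point): Middle of the top face of prop 3's black rubber cap (40 mm across, 12 mm thick), which tops the inner tube (26 mm across). The middle tube below it is 35 mm across, topped by a collar 44 mm across and 8 mm thick.
- prop3_inner (a joint): How far (m) prop 3's inner tube stands out of its middle tube: 0 is fully home, 0.05 fully out. Friction alone holds it: about 4 N moves it either way. At home the cap rests on the middle tube's collar.
- prop3_mid (a joint): How far (m) prop 3's middle tube stands out of its outer tube: 0 is fully home, 0.05 fully out. Friction alone holds it: about 9 N moves it either way.
- prop4_grip (a point): Telescopic steel board prop 4, about 0.5 kg, loose: round foot 68 mm across and 8 mm thick under an upright outer tube 44 mm across, reaching 80 mm above the underside; a middle and an inner tube stand out of its top. Fully home it is 100 mm tall: outer tube to 80, collar 80 to 88, cap 88 to 100. This point: on its axis, inside the outer tube, 50 mm above the underside; z up along the axis.
- prop4_cap (a point): Middle of the top face of prop 4's black rubber cap (40 mm across, 12 mm thick), which tops the inner tube (26 mm across). The middle tube below it is 35 mm across, topped by a collar 44 mm across and 8 mm thick.
- prop4_inner (a joint): How far (m) prop 4's inner tube stands out of its middle tube: 0 is fully home, 0.05 fully out. Friction alone holds it: about 4 N moves it either way. At home the cap rests on the middle tube's collar.
- prop4_mid (a joint): How far (m) prop 4's middle tube stands out of its outer tube: 0 is fully home, 0.05 fully out. Friction alone holds it: about 9 N moves it either way.
- tray: Wooden tray fixed to the bench, with two square bays side by side along its y axis, 204 mm (x) by 398 mm (y) outside. Origin under its centre. Each bay is 184 by 184 mm inside, its centre 97 mm from the tray's centre along +y or -y; floor 10 mm above the bench, walls (10 mm thick) up to 28 mm above the bench. One bay, drawn anew each time, holds a cheese; the other is free.
- mat: Thin white slatted draining mat, about 162 mm square, lying flat, under the brush, on the floor of the bay without the cheese; origin at the bay's centre on its floor, axes along the bay's sides.
- cheese: Round cheese wheel, 140 mm across and 60 mm high, standing in the other bay; origin in the middle of its underside. To be left alone.
- scrubber_mid (a point): Wooden scrubbing brush lying bristles down in the free bay: 130 mm long (its x), 45 mm wide (its y), 38 mm high, 0.15 kg; pale wooden back over 18 mm of stiff bristles. This point is its centre, 19 mm above its underside; z points up out of its back. There is bare bench for it left (+y) of the tray, around x 0.52, y 0.385.
- tomme: Small pale cheese standing on the bench, 100 mm across, 45 mm high, not needed; origin in the middle of its underside.
- beaker: Steel beaker, 64 mm across, 70 mm high, not needed; origin in the middle of its underside.
- knife: Spatula lying flat on the bench, its length along its own x, not needed; origin in the middle of its underside.
There are look-alikes about, which are no part of the job. Leave any orange or yellow look-alike of the part that bears prop1_grip alone.

How it is judged:
At the end, for the whole second after the job is handed in: Every prop present has its inner and middle tubes home (each within 4 mm) and stands upright (within 4 degrees), at rest, on the floor of the bay without the cheese (foot wholly inside the bay's walls), released; the scrubbing brush lies flat, bristles down, on the bench outside the tray (value of joint each of prop1_inner, prop1_mid, prop2_inner, prop2_mid, prop3_inner, prop3_mid, prop4_inner, prop4_mid below 0.004 m and angle between each of prop1_grip, prop2_grip, prop3_grip, prop4_grip's own z axis and vertical below 0.07 rad and linear speed of each of prop1, prop2, prop3, prop4, scrubber below 0.02 m/s and x of prop1_grip in the frame of mat between -0.066 and 0.066 m and y of prop1_grip in the frame of mat between -0.066 and 0.066 m and z of prop1_grip in the frame of mat between 0.045 and 0.055 m and x of prop2_grip in the frame of mat between -0.066 and 0.066 m and y of prop2_grip in the frame of mat between -0.066 and 0.066 m and z of prop2_grip in the frame of mat between 0.045 and 0.055 m and x of prop3_grip in the frame of mat between -0.066 and 0.066 m and y of prop3_grip in the frame of mat between -0.066 and 0.066 m and z of prop3_grip in the frame of mat between 0.045 and 0.055 m and x of prop4_grip in the frame of mat between -0.066 and 0.066 m and y of prop4_grip in the frame of mat between -0.066 and 0.066 m and z of prop4_grip in the frame of mat between 0.045 and 0.055 m and height (world z) of scrubber_mid below 0.0235 m and angle between scrubber_mid's own z axis and vertical below 0.1 rad and (x of scrubber_mid in the frame of tray below -0.12 m or x of scrubber_mid in the frame of tray above 0.12 m or y of scrubber_mid in the frame of tray below -0.217 m or y of scrubber_mid in the frame of tray above 0.217 m)); the robot touches nothing.
It fails at once if a prop's middle tube is home (within 4 mm) while its inner tube still stands out by more than 10 mm ((value of joint prop1_mid below 0.004 m and value of joint prop1_inner above 0.01 m) or (value of joint prop2_mid below 0.004 m and value of joint prop2_inner above 0.01 m) or (value of joint prop3_mid below 0.004 m and value of joint prop3_inner above 0.01 m) or (value of joint prop4_mid below 0.004 m and value of joint prop4_inner above 0.01 m)).
It fails at once if the cheese, small cheese, beaker or spatula is moved more than 40 mm (distance of any of cheese, tomme, beaker, knife from where it was at the start of the episode above 0.04 m).
Of prop1, prop2, prop3, prop4 only 3 to 4 are there at a start; the rules pass over those that are not, and their reading is None.
At some moment in a run one of prop1, prop2, prop3, prop4 may be knocked a few centimetres aside while the robot is not near it.
It also fails if it takes over 208 s, if anything falls off the work surface, if the arm or the gripper's body presses on something with over 40 N, if the wrist force passes 120 N, or if a joint passes its speed limit or range.

## Working session

There is one attempt and no reset: what is moved stays moved. The work goes in short steps, Python scripts to look and compute and a tool call to move; the robot and the scene stay as the last step left them, time stands still between calls to the robot, and variables do not carry over. Pictures are saved under pics/ and viewed, and the job is handed in when it is done.

Besides the shell and the picture viewer there is one more tool, called after ">>>" as name(argument=value, ...), one argument or row to a line, values as JSON. drive_tool: Moves the arm, as the interface text tells. Its arguments: {"type":"object","properties":{"motion":{"type":"array","items":{"type":"object","properties":{"fingers":{"type":"number"},"x":{"type":"number"},"y":{"type":"number"},"z":{"type":"number"},"wx":{"type":"number"},"wy":{"type":"number"},"wz":{"type":"number"}}}},"newtons":{"type":"number"}},"required":["motion"]}

```bash
mkdir -p pics; ls; python3 - <<'E'
from station import r
import cv2
o=r.get_obs();print(o)
for n in("scene","top"):
    im=r.get_image(n);cv2.imwrite(f"pics/{n}0.png",im[:,:,::-1])
    c=r.get_calibration(n);print(n,c)
E
```

```text
pics
{'time_s': 0.0, 'joints': array([ 1.20027961e+00,  9.18450768e-02,  1.23189674e+00,  7.48395657e-06,
        1.81977171e+00, -5.67135930e-02]), 'dq': array([ 0.00015779, -0.00061941,  0.00259294, -0.00025596, -0.00031714,
        0.00188317]), 'joint_torque': array([-9.71828085e-04, -4.46450865e+01, -4.06449437e+01,  6.97127986e-02,
        2.91915878e-02, -9.38412450e-05]), 'tcp_pos': array([0.18512495, 0.57046791, 0.24650895]), 'orientation': array([-3.13967528e+00, -1.16126353e-04,  2.82779126e+00]), 'force': array([-0.65215917,  0.84758649, -0.59427113]), 'moment': array([ 0.05421377, -0.01926499,  0.02452148]), 'opening': 0.08802941269603516}
scene {'vfov': 50.80127658199768, 'cx': 277.09546059126683, 'cy': 223.5651715548922, 'R': array([[-0.44282832,  0.89655455,  0.00964455],
       [ 0.5134672 ,  0.26240172, -0.81700476],
       [-0.73502008, -0.35684068, -0.57655027]]), 't': array([ 0.26504843, -0.13904342,  1.5902837 ])}
top {'vfov': 45.8863394294873, 'cx': 273.0429507332181, 'cy': 200.14920625000477, 'R': array([[-0.00844233, -0.99995417, -0.00451606],
       [-0.99653469,  0.00878701, -0.08271275],
       [ 0.08274865,  0.00380212, -0.9965632 ]]), 't': array([-0.09690622,  0.46624785,  1.44561118])}
```

View pics/scene0.png

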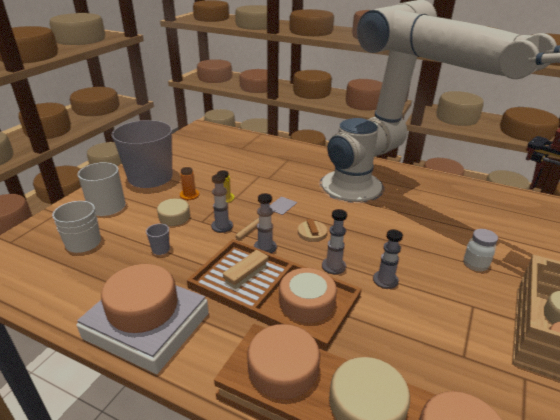

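View pics/top0.png

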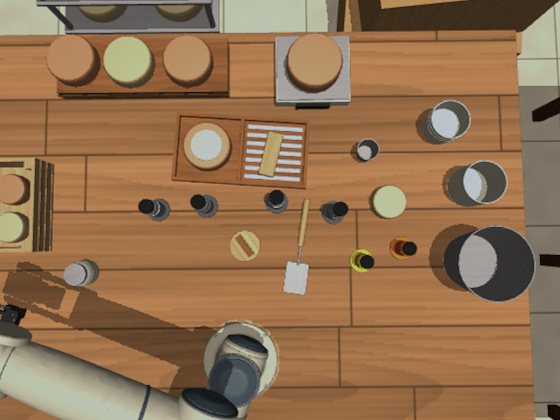

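```bash
cat > h.py <<'E'
from station import r
import numpy as np, cv2
C={n:r.get_calibration(n) for n in("scene","top")}
def K(n):
    c=C[n];f=210/np.tan(np.radians(c["vfov"])/2)
    return np.array([[f,0,c["cx"]],[0,f,c["cy"]],[0,0,1]])
def proj(n,X):
    c=C[n];p=K(n)@(c["R"]@np.array(X,float)+c["t"]);return p[:2]/p[2]
def atz(n,px,z):
    c=C[n];d=c["R"].T@np.linalg.inv(K(n))@np.array([px[0],px[1],1.]);o=-c["R"].T@c["t"]
    return o+d*(z-o[2])/d[2]
def tri(ps,pt):
    P=[K(n)@np.c_[C[n]["R"],C[n]["t"]] for n in("scene","top")]
    X=cv2.triangulatePoints(P[0],P[1],np.array(ps,float).reshape(2,1),np.array(pt,float).reshape(2,1))
    X=(X[:3]/X[3]).ravel()
    return X,np.linalg.norm(proj("scene",X)-ps),np.linalg.norm(proj("top",X)-pt)
def find(n,t,m=0.2):
    return [(round(d["confidence"],2),np.array(d["position"])*[560,420]) for d in r.look_for(n,t) if d["confidence"]>m]
def snap(n,name,crop=None,s=1):
    im=r.get_image(n)[:,:,::-1]
    if crop: x0,y0,x1,y1=crop; im=im[y0:y1,x0:x1]
    cv2.imwrite(f"pics/{name}.png",cv2.resize(im,None,fx=s,fy=s,interpolation=cv2.INTER_CUBIC))
E
python3 - <<'E'
from h import *
np.set_printoptions(precision=3,suppress=True)
for t in("prop1_cap","prop1_grip","tray","mat","scrubber_mid"):
    for n in("scene","top"):
        print(t,n,[(c,p.round(1).tolist()) for c,p in find(n,t)])
snap("scene","s1",(150,150,430,350),2.8)
snap("top","t1",(130,100,420,290),2.7)
E
```

```text
prop1_cap scene [(0.66, [186.1, 173.2]), (0.61, [245.5, 280.1]), (0.53, [220.4, 171.6])]
prop1_cap top [(0.72, [365.5, 259.2]), (0.68, [336.3, 207.7]), (0.68, [197.3, 201.7]), (0.58, [411.2, 249.6])]
prop1_grip scene [(0.68, [224.0, 187.3]), (0.67, [189.7, 187.2]), (0.57, [218.1, 206.2]), (0.48, [265.1, 226.7])]
prop1_grip top [(0.83, [360.8, 261.0]), (0.66, [402.2, 245.7]), (0.55, [336.2, 211.7])]
tray scene [(0.62, [269.9, 295.8])]
tray top [(0.76, [242.2, 151.3])]
mat scene [(0.67, [337.2, 249.5]), (0.65, [243.2, 281.7])]
mat top [(0.59, [276.7, 154.8])]
scrubber_mid scene [(0.66, [243.7, 269.4])]
scrubber_mid top [(0.92, [273.0, 153.2]), (0.42, [337.0, 210.6])]
```

View pics/s1.png

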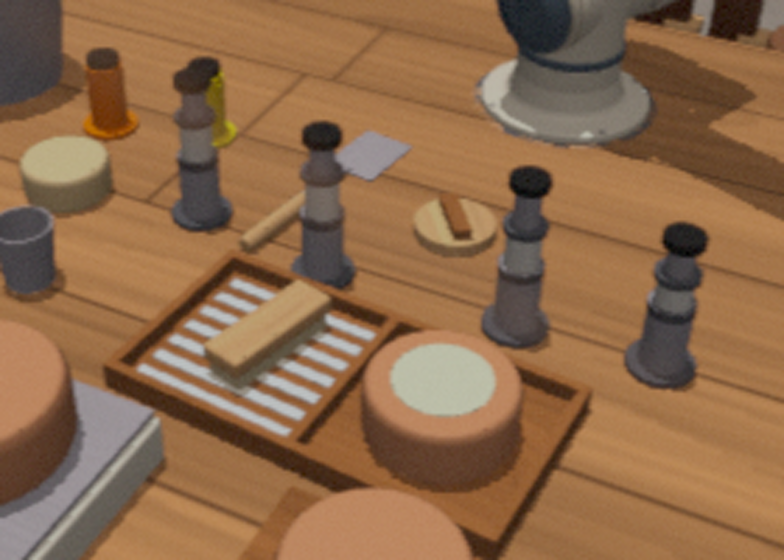

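View pics/t1.png

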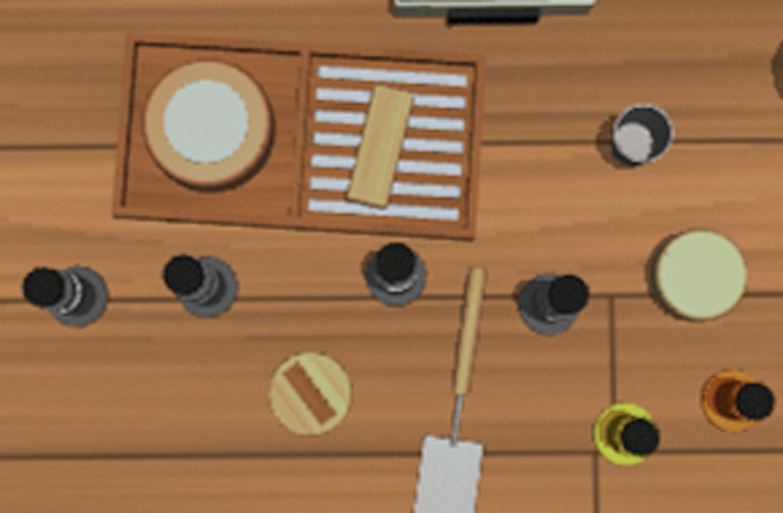

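```bash
python3 - <<'E'
from h import *
np.set_printoptions(precision=4,suppress=True)
S=dict(A=(685,238),B=(530,181),C=(322,135),D=(192,78)); T=dict(A=(43,287),B=(183,275),C=(397,263),D=(569,294)); F=dict(A=(77,296),B=(208,287),C=(395,276),D=(548,304))
s=lambda p:np.array(p)/2.8+[150,150]; t=lambda p:np.array(p)/2.7+[130,100]
for k in "ABCD":
    print(k,tri(s(S[k]),t(T[k])),atz("top",t(F[k]),.008))
cs=[(126,37),(484,57),(474,240),(113,214)]
W=np.array([atz("top",t(p),.028) for p in cs]);print(W)
for i in range(4):print(np.linalg.norm(W[i]-W[(i+1)%4]))
print("brush");B=np.array([atz("top",t(p),.05) for p in [(378,86),(413,93),(385,208),(348,200)]]);print(B,B.mean(0))
for n,p in dict(tomme=(703,275),beaker=(643,133),knifeend=(477,268),knife2=(415,513)).items():print(n,atz("top",t(p),.04 if n!='knifeend' else .01))
print(atz("top",(244,246),.0),atz("top",(366,149),.07),atz("top",(285,292),0))
E
```

```text
A (array([0.4405, 0.2422, 0.1496]), np.float64(0.8871430020208613), np.float64(0.6508116970997937)) [0.441  0.2399 0.008 ]
B (array([0.4494, 0.099 , 0.1718]), np.float64(0.73586050294421), np.float64(0.5625529725034587)) [0.4497 0.0955 0.008 ]
C (array([ 0.4593, -0.1102,  0.1671]), np.float64(1.0370418533627614), np.float64(0.8387950288166354)) [ 0.46   -0.1105  0.008 ]
D (array([ 0.427 , -0.2782,  0.1707]), np.float64(0.94915257457586), np.float64(0.8270243742807759)) [ 0.4277 -0.2784  0.008 ]
[[ 0.7257  0.1841  0.028 ]
 [ 0.6995 -0.2106  0.028 ]
 [ 0.497  -0.1968  0.028 ]
 [ 0.5291  0.1968  0.028 ]]
0.39554850965259336
0.20291852928247808
0.3948673366477485
0.19702994814679073
brush
[[ 0.6632 -0.0938  0.05  ]
 [ 0.6552 -0.1317  0.05  ]
 [ 0.5301 -0.1003  0.05  ]
 [ 0.5391 -0.0606  0.05  ]] [ 0.5969 -0.0966  0.05  ]
tomme [ 0.4557 -0.4419  0.04  ]
beaker [ 0.6109 -0.3812  0.04  ]
knifeend [ 0.4679 -0.2008  0.01  ]
knife2 [ 0.2049 -0.1294  0.04  ]
[ 0.3311 -0.0135  0.    ] [ 0.6062 -0.3693  0.07  ] [ 0.1952 -0.1338  0.    ]
```

```bash
cat >> h.py <<'E'
TR=np.array([0.6129,-0.0066]); TY=np.radians(-4.2)
def tw(x,y,z):  # tray frame -> world
    c,s=np.cos(TY),np.sin(TY); return np.array([TR[0]+c*x-s*y,TR[1]+s*x+c*y,z])
def bw(x,y,z): return tw(x,y-0.097,z+0.010)
def overlay(n,name,polys,crop,s):
    im=r.get_image(n)[:,:,::-1]; x0,y0,x1,y1=crop
    im=np.ascontiguousarray(cv2.resize(im[y0:y1,x0:x1],None,fx=s,fy=s,interpolation=cv2.INTER_CUBIC))
    for P in polys:
        q=np.array([(proj(n,X)-[x0,y0]+.5)*s for X in P])
        cv2.polylines(im,[(q*8).round().astype(int)],True,(0,0,255),1,cv2.LINE_AA,3)
    cv2.imwrite(f"pics/{name}.png",im)
def circ(x,y,z,R): return [(x+R*np.cos(a),y+R*np.sin(a),z) for a in np.linspace(0,2*np.pi,32)[:-1]]
E
python3 - <<'E'
from h import *
P=[[tw(a*.102,b*.199,.028) for a,b in((1,1),(1,-1),(-1,-1),(-1,1))],
 [bw(a*.092,b*.092,.018) for a,b in((1,1),(1,-1),(-1,-1),(-1,1))],
 [bw(a*.092,b*.092,.0) for a,b in((1,1),(1,-1),(-1,-1),(-1,1))]]
for x,y,h in((.4405,.2410,.1496),(.4495,.097,.1718),(.4597,-.1104,.1671),(.4274,-.2783,.1707)):
    P+=[circ(x,y,.008,.034),circ(x,y,h,.02)]
overlay("top","t2",P,(130,100,420,290),2.7)
overlay("scene","s2",P,(150,150,430,350),2.8)
E
```

```text
(no output)
```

View pics/t2.png

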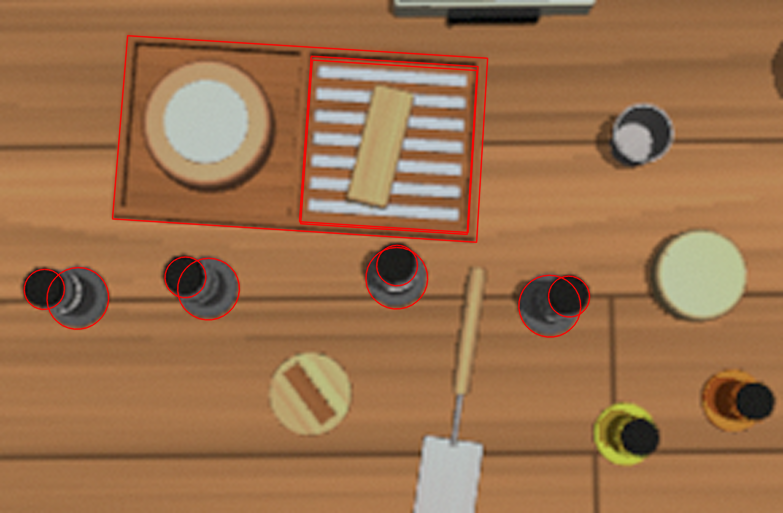

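View pics/s2.png

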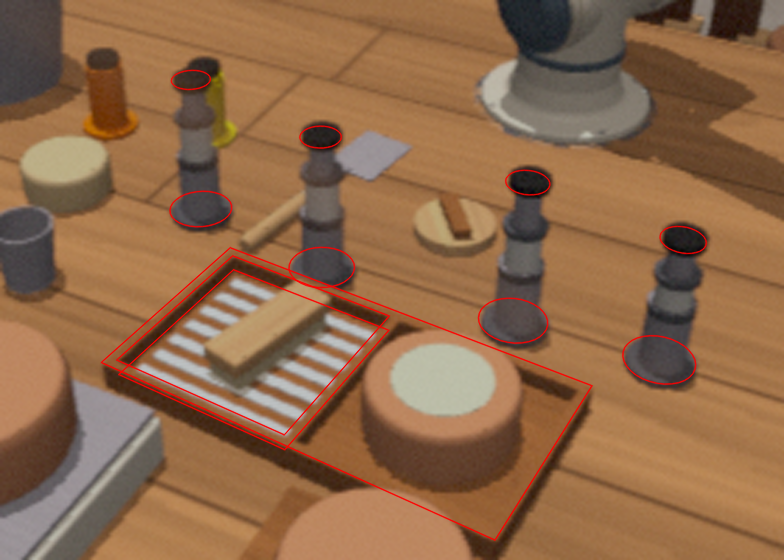

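```bash
cat >> h.py <<'E'
from scipy.spatial.transform import Rotation as Ro
def go(x=None,y=None,z=None,yaw=None):
    o=r.get_obs();p=o["tcp_pos"];Rm=Ro.from_euler("xyz",o["orientation"]).as_matrix()
    t=np.array([p[i] if v is None else v for i,v in enumerate((x,y,z))])
    d=Rm.T@(t-p)*100
    yw=np.degrees(o["orientation"][2])
    print("t",round(o["time_s"],2),"pos",p.round(4),"rpy",np.degrees(o["orientation"]).round(2),"F",o["force"].round(1),"open",round(o["opening"],4))
    n=max(1,int(np.ceil(np.linalg.norm(d)/3.8)))
    print("shift cm",d.round(2),"rows",n,"each",(d/n).round(3))
    if yaw is not None:
        w=Rm.T@(Ro.from_euler("xyz",[np.pi,0,np.radians(yaw)])*Ro.from_matrix(Rm).inv()).as_rotvec()*180/np.pi
        if np.linalg.norm(w)>180: pass
        print("turn deg",w.round(2))
E
python3 -c "
from h import *
go(.4405,.241,.21)"
```

```text
t 0.8 pos [0.1852 0.5707 0.2476] rpy [180.    -0.   162.02] F [ 0.2  0.5 -0.5] open 0.0879
shift cm [-34.46 -23.48   3.76] rows 12 each [-2.872 -1.957  0.314]
```

>>> drive_tool(
  motion=[
    {"fingers": -1,"x": -2.87,"y": -1.96,"z": 0.31},
    {"fingers": -1,"x": -2.87,"y": -1.96,"z": 0.31},
    {"fingers": -1,"x": -2.87,"y": -1.96,"z": 0.31},
    {"fingers": -1,"x": -2.87,"y": -1.96,"z": 0.31},
    {"fingers": -1,"x": -2.87,"y": -1.96,"z": 0.31},
    {"fingers": -1,"x": -2.87,"y": -1.96,"z": 0.31},
    {"fingers": -1,"x": -2.87,"y": -1.96,"z": 0.31},
    {"fingers": -1,"x": -2.87,"y": -1.96,"z": 0.31},
    {"fingers": -1,"x": -2.87,"y": -1.96,"z": 0.31},
    {"fingers": -1,"x": -2.87,"y": -1.96,"z": 0.31},
    {"fingers": -1,"x": -2.87,"y": -1.96,"z": 0.31},
    {"fingers": -1,"x": -2.87,"y": -1.96,"z": 0.31},
  ],
  newtons=20,
)

```text
$.motion[0]: bad value
```

```bash
python3 -c "
from h import *
go(.4405,.241,.18)
snap('scene','s3',(150,100,560,400),1.9)"
```

```text
t 0.8 pos [0.1852 0.5707 0.2476] rpy [180.    -0.   162.02] F [ 0.2  0.5 -0.5] open 0.0879
shift cm [-34.46 -23.48   6.76] rows 12 each [-2.872 -1.957  0.564]
```

View pics/s3.png

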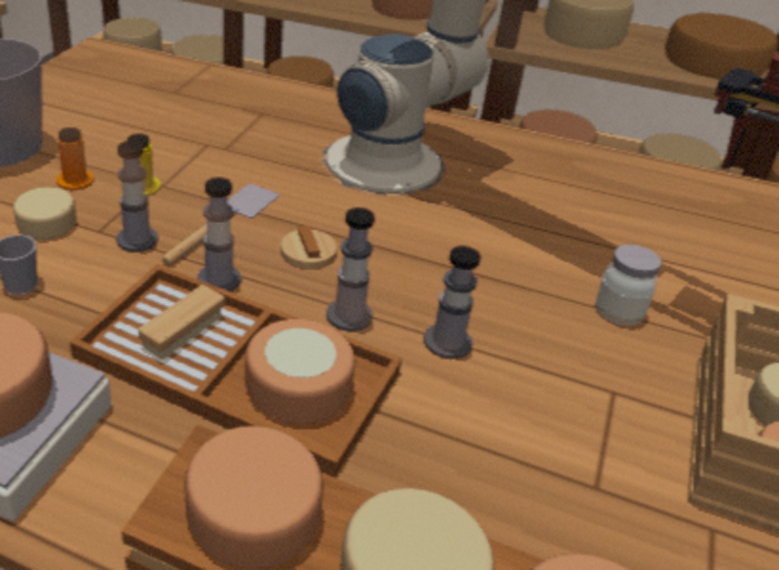

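>>> drive_tool(
  motion=[
    {"fingers": -1,"x": -2.87,"y": -1.96,"z": 0.31,"wx": 0,"wy": 0,"wz": 0},
    {"fingers": -1,"x": -2.87,"y": -1.96,"z": 0.31,"wx": 0,"wy": 0,"wz": 0},
    {"fingers": -1,"x": -2.87,"y": -1.96,"z": 0.31,"wx": 0,"wy": 0,"wz": 0},
    {"fingers": -1,"x": -2.87,"y": -1.96,"z": 0.31,"wx": 0,"wy": 0,"wz": 0},
    {"fingers": -1,"x": -2.87,"y": -1.96,"z": 0.31,"wx": 0,"wy": 0,"wz": 0},
    {"fingers": -1,"x": -2.87,"y": -1.96,"z": 0.31,"wx": 0,"wy": 0,"wz": 0},
    {"fingers": -1,"x": -2.87,"y": -1.96,"z": 0.31,"wx": 0,"wy": 0,"wz": 0},
    {"fingers": -1,"x": -2.87,"y": -1.96,"z": 0.31,"wx": 0,"wy": 0,"wz": 0},
    {"fingers": -1,"x": -2.87,"y": -1.96,"z": 0.31,"wx": 0,"wy": 0,"wz": 0},
    {"fingers": -1,"x": -2.87,"y": -1.96,"z": 0.31,"wx": 0,"wy": 0,"wz": 0},
    {"fingers": -1,"x": -2.87,"y": -1.96,"z": 0.31,"wx": 0,"wy": 0,"wz": 0},
    {"fingers": -1,"x": -2.87,"y": -1.96,"z": 0.31,"wx": 0,"wy": 0,"wz": 0},
  ],
  newtons=20,
)

```text
time_s: 1.85
tcp_pos: [0.441, 0.2392, 0.2105]
orientation: [3.141, 0.0, 2.828]
force: [0.5, 0.5, -0.3]
opening: 0.0116
```

```bash
python3 -c "
from h import *
go(.4405,.241,.18)
snap('scene','s3b',(150,100,560,400),1.9)
go(.4405,.241,.18)"
```

```text
t 1.85 pos [0.441  0.2392 0.2105] rpy [1.7997e+02 3.0000e-02 1.6202e+02] F [ 0.5  0.5 -0.3] open 0.0116
shift cm [0.1  0.16 3.05] rows 1 each [0.101 0.157 3.055]
t 1.9 pos [0.4439 0.2346 0.2095] rpy [-1.7982e+02  1.5000e-01  1.6175e+02] F [ 0.3 -3.4 -0.2] open 0.0072
shift cm [0.53 0.51 2.95] rows 1 each [0.532 0.511 2.947]
```

View pics/s3b.png

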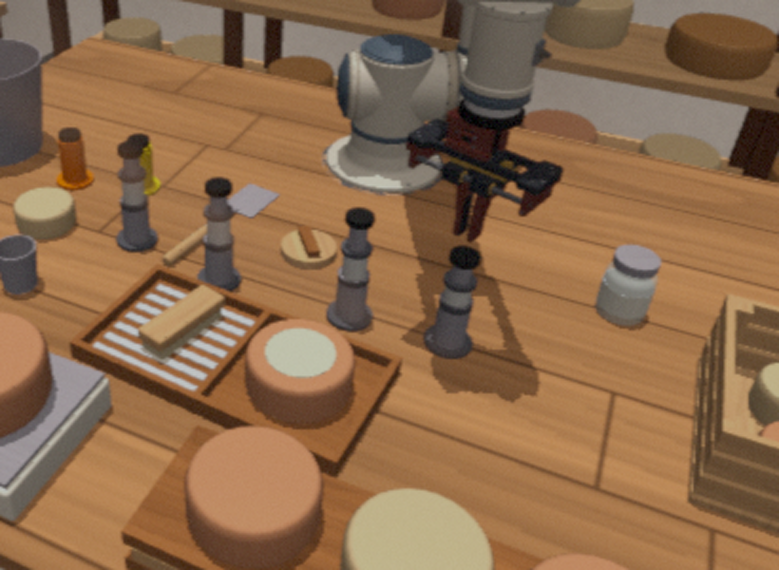

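>>> drive_tool(
  motion=[
    {"fingers": -1,"x": 0,"y": 0,"z": 0,"wx": 0,"wy": 0,"wz": 0},
    {"fingers": -1,"x": 0,"y": 0,"z": 0,"wx": 0,"wy": 0,"wz": 0},
    {"fingers": -1,"x": 0,"y": 0,"z": 0,"wx": 0,"wy": 0,"wz": 0},
  ],
)

```text
time_s: 2.15
tcp_pos: [0.4397, 0.2415, 0.2107]
orientation: [3.141, -0.0, 2.829]
force: [0.5, -0.1, -0.4]
opening: 0.0008
```

```bash
python3 -c "
from h import *
go(.4405,.241,.18)"
```

```text
t 2.15 pos [0.4397 0.2415 0.2107] rpy [ 1.7997e+02 -1.0000e-02  1.6206e+02] F [ 0.5 -0.1 -0.4] open 0.0008
shift cm [-0.09 -0.02  3.07] rows 1 each [-0.087 -0.022  3.068]
```

>>> drive_tool(
  motion=[
    {"fingers": -1,"x": -0.09,"y": 0,"z": 1.5,"wx": 0,"wy": 0,"wz": 0},
    {"fingers": -1,"x": 0,"y": 0,"z": 1.5,"wx": 0,"wy": 0,"wz": 0},
    {"fingers": -1,"x": 0,"y": 0,"z": 0.4,"wx": 0,"wy": 0,"wz": 0},
    {"fingers": -1,"x": 0,"y": 0,"z": 0.4,"wx": 0,"wy": 0,"wz": 0},
    {"fingers": -1,"x": 0,"y": 0,"z": 0.4,"wx": 0,"wy": 0,"wz": 0},
    {"fingers": -1,"x": 0,"y": 0,"z": 0.4,"wx": 0,"wy": 0,"wz": 0},
    {"fingers": -1,"x": 0,"y": 0,"z": 0.4,"wx": 0,"wy": 0,"wz": 0},
  ],
)

```text
time_s: 2.73
tcp_pos: [0.4411, 0.2411, 0.1612]
orientation: [3.14, 0.001, 2.829]
force: [0.3, 1.5, 3.9]
opening: 0.0005
```

```bash
python3 -c "
from h import *
go(.4405,.241,.125)
snap('scene','s4',(350,150,490,300),4)"
```

```text
t 2.73 pos [0.4411 0.2411 0.1612] rpy [1.7991e+02 4.0000e-02 1.6207e+02] F [0.3 1.5 3.9] open 0.0005
shift cm [ 0.05 -0.04  3.62] rows 1 each [ 0.053 -0.037  3.622]
```

View pics/s4.png

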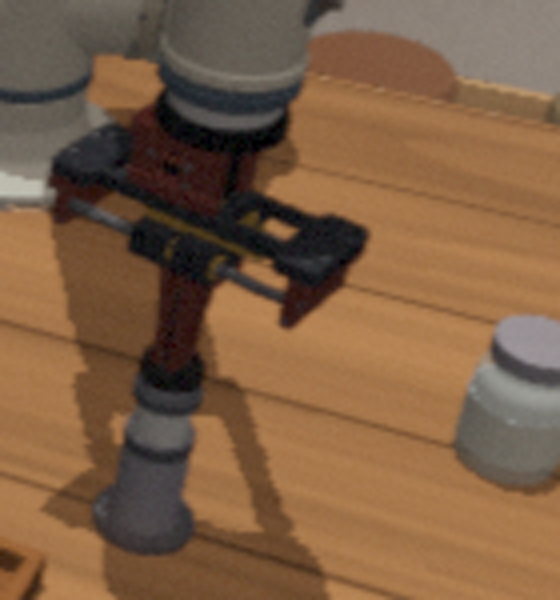

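>>> drive_tool(
  motion=[
    {"fingers": -1,"x": 0,"y": 0,"z": 0.4,"wx": 0,"wy": 0,"wz": 0},
    {"fingers": -1,"x": 0,"y": 0,"z": 0.4,"wx": 0,"wy": 0,"wz": 0},
    {"fingers": -1,"x": 0,"y": 0,"z": 0.4,"wx": 0,"wy": 0,"wz": 0},
    {"fingers": -1,"x": 0,"y": 0,"z": 0.4,"wx": 0,"wy": 0,"wz": 0},
    {"fingers": -1,"x": 0,"y": 0,"z": 0.4,"wx": 0,"wy": 0,"wz": 0},
    {"fingers": -1,"x": 0,"y": 0,"z": 0.4,"wx": 0,"wy": 0,"wz": 0},
    {"fingers": -1,"x": 0,"y": 0,"z": 0.4,"wx": 0,"wy": 0,"wz": 0},
    {"fingers": -1,"x": 0,"y": 0,"z": 0.4,"wx": 0,"wy": 0,"wz": 0},
  ],
)

```text
time_s: 3.45
tcp_pos: [0.4413, 0.2411, 0.1294]
orientation: [3.139, 0.001, 2.828]
force: [-1.2, 4.4, 7.9]
opening: 0.0002
```

>>> drive_tool(
  motion=[
    {"fingers": -1,"x": 0,"y": 0,"z": 0.2,"wx": 0,"wy": 0,"wz": 0},
    {"fingers": -1,"x": 0,"y": 0,"z": 0.15,"wx": 0,"wy": 0,"wz": 0},
    {"fingers": -1,"x": 0,"y": 0,"z": 0.1,"wx": 0,"wy": 0,"wz": 0},
  ],
)

```text
time_s: 3.7
tcp_pos: [0.4413, 0.2414, 0.1253]
orientation: [3.138, 0.001, 2.828]
force: [-2.4, 4.6, 14.0]
opening: 0.0008
```

>>> drive_tool(
  motion=[
    {"fingers": -1,"x": 0,"y": 0,"z": 0.15,"wx": 0,"wy": 0,"wz": 0},
    {"fingers": -1,"x": 0,"y": 0,"z": 0,"wx": 0,"wy": 0,"wz": 0},
  ],
)

```text
time_s: 3.87
tcp_pos: [0.4413, 0.2416, 0.1252]
orientation: [3.138, 0.001, 2.828]
force: [-4.5, 3.9, 15.7]
opening: -0.0
```

>>> drive_tool(
  motion=[
    {"fingers": -1,"x": 0,"y": 0,"z": -3.0,"wx": 0,"wy": 0,"wz": 0},
    {"fingers": -1,"x": 0,"y": 0,"z": -4.0,"wx": 0,"wy": 0,"wz": 0},
    {"fingers": -1,"x": 0,"y": 0,"z": -3.0,"wx": 0,"wy": 0,"wz": 0},
    {"fingers": -1,"x": 0,"y": 0,"z": 0,"wx": 0,"wy": 0,"wz": 0},
  ],
)

```text
time_s: 4.2
tcp_pos: [0.4427, 0.2406, 0.229]
orientation: [3.136, 0.007, 2.827]
force: [0.6, 0.8, 0.4]
opening: 0.0006
```

```bash
python3 -c "
from h import *
go(.4495,.097,.215)
snap('top','t5',(100,150,420,280),2.4)
snap('scene','s5',(150,150,430,350),2.8)"
```

```text
t 4.2 pos [0.4427 0.2406 0.229 ] rpy [179.69   0.41 161.98] F [0.6 0.8 0.4] open 0.0006
shift cm [ -5.08 -13.45   1.36] rows 4 each [-1.27  -3.362  0.34 ]
```

View pics/s5.png

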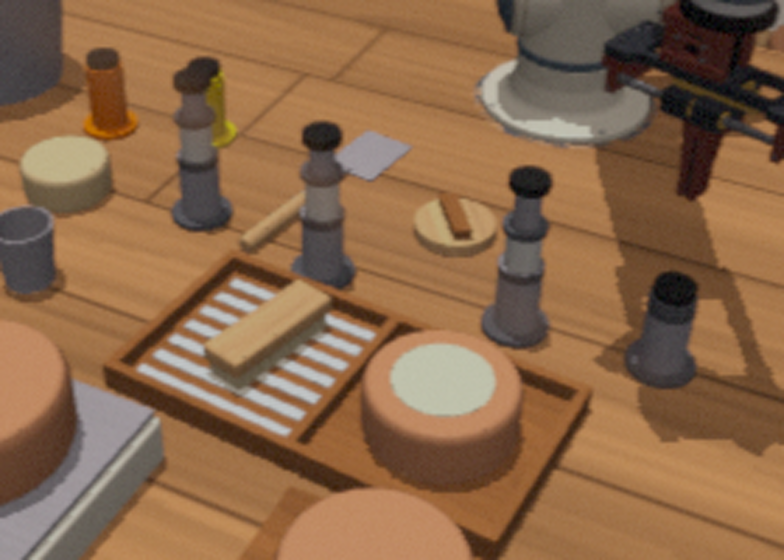

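View pics/t5.png

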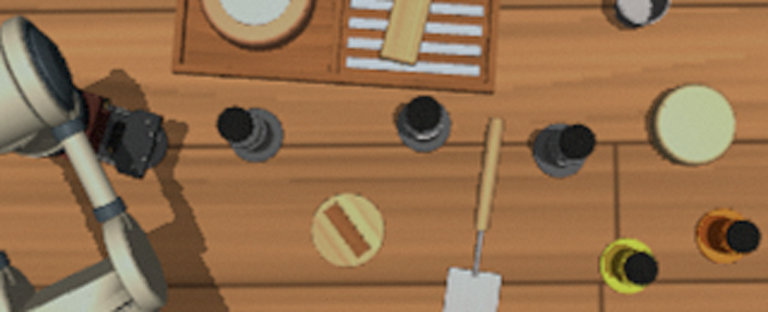

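>>> drive_tool(
  motion=[
    {"fingers": -1,"x": -1.27,"y": -3.36,"z": 0.2,"wx": 0,"wy": 0,"wz": 0},
    {"fingers": -1,"x": -1.27,"y": -3.36,"z": 0.2,"wx": 0,"wy": 0,"wz": 0},
    {"fingers": -1,"x": -1.27,"y": -3.36,"z": 0.4,"wx": 0,"wy": 0,"wz": 0},
    {"fingers": -1,"x": -0.8,"y": -2.0,"z": 0.4,"wx": 0,"wy": 0,"wz": 0},
    {"fingers": -1,"x": -0.47,"y": -1.36,"z": 0,"wx": 0,"wy": 0,"wz": 0},
    {"fingers": -1,"x": 0,"y": 0,"z": 0,"wx": 0,"wy": 0,"wz": 0},
    {"fingers": -1,"x": 0,"y": 0,"z": 0,"wx": 0,"wy": 0,"wz": 0},
    {"fingers": -1,"x": 0,"y": 0,"z": 0,"wx": 0,"wy": 0,"wz": 0},
  ],
)

```text
time_s: 4.97
tcp_pos: [0.4475, 0.0973, 0.2091]
orientation: [-3.141, -0.002, 2.828]
force: [-0.0, 0.2, -0.2]
opening: 0.0004
```

```bash
python3 -c "
from h import *
go(.4495,.097,.197)"
```

```text
t 4.97 pos [0.4475 0.0973 0.2091] rpy [-1.7996e+02 -1.2000e-01  1.6202e+02] F [-0.   0.2 -0.2] open 0.0004
shift cm [-0.2   0.03  1.2 ] rows 1 each [-0.205  0.033  1.205]
```

>>> drive_tool(
  motion=[
    {"fingers": -1,"x": -0.2,"y": 0,"z": 0.9,"wx": 0,"wy": 0,"wz": 0},
    {"fingers": -1,"x": 0,"y": 0,"z": 0.4,"wx": 0,"wy": 0,"wz": 0},
    {"fingers": -1,"x": 0,"y": 0,"z": 0.4,"wx": 0,"wy": 0,"wz": 0},
    {"fingers": -1,"x": 0,"y": 0,"z": 0.4,"wx": 0,"wy": 0,"wz": 0},
    {"fingers": -1,"x": 0,"y": 0,"z": 0.4,"wx": 0,"wy": 0,"wz": 0},
    {"fingers": -1,"x": 0,"y": 0,"z": 0.4,"wx": 0,"wy": 0,"wz": 0},
    {"fingers": -1,"x": 0,"y": 0,"z": 0.4,"wx": 0,"wy": 0,"wz": 0},
    {"fingers": -1,"x": 0,"y": 0,"z": 0.4,"wx": 0,"wy": 0,"wz": 0},
    {"fingers": -1,"x": 0,"y": 0,"z": 0.4,"wx": 0,"wy": 0,"wz": 0},
  ],
)

```text
time_s: 5.72
tcp_pos: [0.4498, 0.0964, 0.1691]
orientation: [3.141, 0.0, 2.828]
force: [-0.0, 2.1, 4.5]
opening: 0.0003
```

```bash
python3 -c "
from h import *
go(.4495,.097,.125)
snap('scene','s6',(290,150,430,290),4)"
```

```text
t 5.72 pos [0.4498 0.0964 0.1691] rpy [1.7998e+02 1.0000e-02 1.6203e+02] F [-0.   2.1  4.5] open 0.0003
shift cm [0.05 0.05 4.41] rows 2 each [0.026 0.024 2.206]
```

View pics/s6.png

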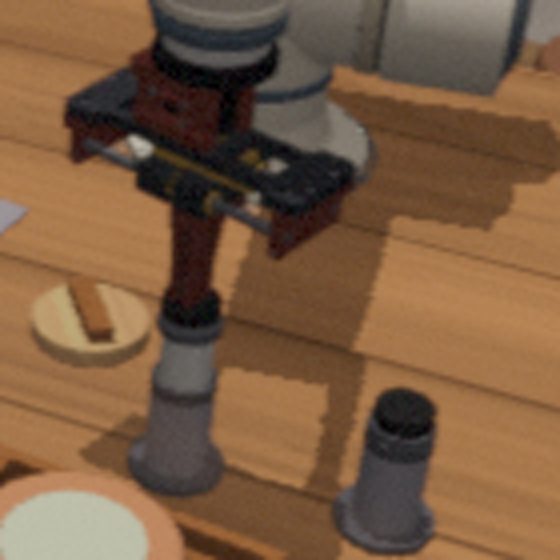

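>>> drive_tool(
  motion=[
    {"fingers": -1,"x": 0,"y": 0,"z": 0.4,"wx": 0,"wy": 0,"wz": 0},
    {"fingers": -1,"x": 0,"y": 0,"z": 0.4,"wx": 0,"wy": 0,"wz": 0},
    {"fingers": -1,"x": 0,"y": 0,"z": 0.4,"wx": 0,"wy": 0,"wz": 0},
    {"fingers": -1,"x": 0,"y": 0,"z": 0.4,"wx": 0,"wy": 0,"wz": 0},
    {"fingers": -1,"x": 0,"y": 0,"z": 0.4,"wx": 0,"wy": 0,"wz": 0},
    {"fingers": -1,"x": 0,"y": 0,"z": 0.4,"wx": 0,"wy": 0,"wz": 0},
    {"fingers": -1,"x": 0,"y": 0,"z": 0.4,"wx": 0,"wy": 0,"wz": 0},
    {"fingers": -1,"x": 0,"y": 0,"z": 0.4,"wx": 0,"wy": 0,"wz": 0},
    {"fingers": -1,"x": 0,"y": 0,"z": 0.4,"wx": 0,"wy": 0,"wz": 0},
    {"fingers": -1,"x": 0,"y": 0,"z": 0.4,"wx": 0,"wy": 0,"wz": 0},
  ],
)

```text
time_s: 6.6
tcp_pos: [0.45, 0.0967, 0.1303]
orientation: [3.14, 0.001, 2.828]
force: [-1.0, 3.1, 8.6]
opening: 0.0006
```

>>> drive_tool(
  motion=[
    {"fingers": -1,"x": 0,"y": 0,"z": 0.3,"wx": 0,"wy": 0,"wz": 0},
    {"fingers": -1,"x": 0,"y": 0,"z": 0.15,"wx": 0,"wy": 0,"wz": 0},
    {"fingers": -1,"x": 0,"y": 0,"z": 0.15,"wx": 0,"wy": 0,"wz": 0},
    {"fingers": -1,"x": 0,"y": 0,"z": 0.1,"wx": 0,"wy": 0,"wz": 0},
  ],
)

```text
time_s: 6.93
tcp_pos: [0.4502, 0.097, 0.1251]
orientation: [3.139, 0.002, 2.828]
force: [-6.3, 2.9, 20.5]
opening: 0.0004
```

>>> drive_tool(
  motion=[
    {"fingers": -1,"x": 0,"y": 0,"z": -3.0,"wx": 0,"wy": 0,"wz": 0},
    {"fingers": -1,"x": 0,"y": 0,"z": -4.0,"wx": 0,"wy": 0,"wz": 0},
    {"fingers": -1,"x": 0,"y": 0,"z": -2.5,"wx": 0,"wy": 0,"wz": 0},
    {"fingers": -1,"x": 0,"y": 0,"z": 0,"wx": 0,"wy": 0,"wz": 0},
    {"fingers": -1,"x": 0,"y": 0,"z": 0,"wx": 0,"wy": 0,"wz": 0},
  ],
)

```text
time_s: 7.35
tcp_pos: [0.4503, 0.096, 0.2183]
orientation: [3.141, 0.002, 2.827]
force: [0.3, -0.0, -0.2]
opening: 0.0006
```

```bash
python3 -c "
from h import *
go(.4597,-.1104,.205)
snap('top','t7',(100,150,420,280),2.4)"
```

```text
t 7.35 pos [0.4503 0.096  0.2183] rpy [1.7999e+02 1.3000e-01 1.6199e+02] F [ 0.3 -0.  -0.2] open 0.0006
shift cm [ -7.27 -19.33   1.34] rows 6 each [-1.212 -3.222  0.223]
```

View pics/t7.png

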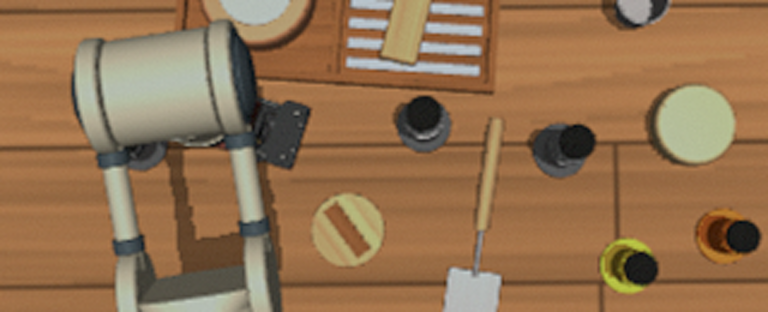

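C and D stand where they were (crop ≈(424,113) and (576,141)).

>>> drive_tool(
  motion=[
    {"fingers": -1,"x": -1.21,"y": -3.22,"z": 0,"wx": 0,"wy": 0,"wz": 0},
    {"fingers": -1,"x": -1.21,"y": -3.22,"z": 0,"wx": 0,"wy": 0,"wz": 0},
    {"fingers": -1,"x": -1.21,"y": -3.22,"z": 0,"wx": 0,"wy": 0,"wz": 0},
    {"fingers": -1,"x": -1.21,"y": -3.22,"z": 0,"wx": 0,"wy": 0,"wz": 0},
    {"fingers": -1,"x": -1.21,"y": -3.22,"z": 0.5,"wx": 0,"wy": 0,"wz": 0},
    {"fingers": -1,"x": -0.8,"y": -2.0,"z": 0.5,"wx": 0,"wy": 0,"wz": 0},
    {"fingers": -1,"x": -0.42,"y": -1.23,"z": 0,"wx": 0,"wy": 0,"wz": 0},
    {"fingers": -1,"x": 0,"y": 0,"z": 0,"wx": 0,"wy": 0,"wz": 0},
    {"fingers": -1,"x": 0,"y": 0,"z": 0,"wx": 0,"wy": 0,"wz": 0},
    {"fingers": -1,"x": 0,"y": 0,"z": 0,"wx": 0,"wy": 0,"wz": 0},
  ],
)

```text
time_s: 8.23
tcp_pos: [0.4589, -0.1093, 0.2062]
orientation: [3.141, -0.002, 2.828]
force: [-1.1, 0.2, -0.4]
opening: 0.0001
```

```bash
python3 -c "
from h import *
go(.4597,-.1104,.195)"
```

```text
t 8.23 pos [ 0.4589 -0.1093  0.2062] rpy [ 1.7998e+02 -1.2000e-01  1.6204e+02] F [-1.1  0.2 -0.4] open 0.0001
shift cm [-0.12 -0.08  1.12] rows 1 each [-0.115 -0.083  1.121]
```

>>> drive_tool(
  motion=[
    {"fingers": -1,"x": -0.1,"y": -0.1,"z": 1.0,"wx": 0,"wy": 0,"wz": 0},
    {"fingers": -1,"x": 0,"y": 0,"z": 0.4,"wx": 0,"wy": 0,"wz": 0},
    {"fingers": -1,"x": 0,"y": 0,"z": 0.4,"wx": 0,"wy": 0,"wz": 0},
    {"fingers": -1,"x": 0,"y": 0,"z": 0.4,"wx": 0,"wy": 0,"wz": 0},
    {"fingers": -1,"x": 0,"y": 0,"z": 0.4,"wx": 0,"wy": 0,"wz": 0},
    {"fingers": -1,"x": 0,"y": 0,"z": 0.4,"wx": 0,"wy": 0,"wz": 0},
    {"fingers": -1,"x": 0,"y": 0,"z": 0.4,"wx": 0,"wy": 0,"wz": 0},
    {"fingers": -1,"x": 0,"y": 0,"z": 0.4,"wx": 0,"wy": 0,"wz": 0},
    {"fingers": -1,"x": 0,"y": 0,"z": 0.4,"wx": 0,"wy": 0,"wz": 0},
  ],
)

```text
time_s: 8.98
tcp_pos: [0.4602, -0.1112, 0.1655]
orientation: [3.141, 0.001, 2.828]
force: [1.4, 2.7, 8.4]
opening: 0.0004
```

```bash
python3 -c "
from h import *
go(.4597,-.1104,.125)
snap('scene','s8',(210,130,350,270),4)"
```

```text
t 8.98 pos [ 0.4602 -0.1112  0.1655] rpy [1.7997e+02 5.0000e-02 1.6203e+02] F [1.4 2.7 8.4] open 0.0004
shift cm [0.07 0.06 4.05] rows 2 each [0.036 0.029 2.026]
```

View pics/s8.png

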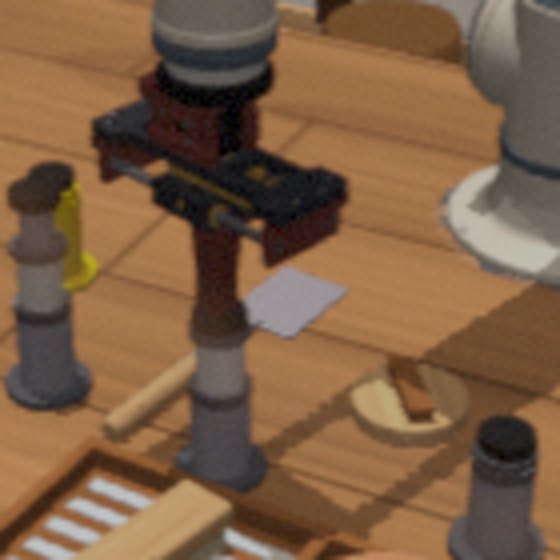

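>>> drive_tool(
  motion=[
    {"fingers": -1,"x": 0,"y": 0,"z": 0.4,"wx": 0,"wy": 0,"wz": 0},
    {"fingers": -1,"x": 0,"y": 0,"z": 0.4,"wx": 0,"wy": 0,"wz": 0},
    {"fingers": -1,"x": 0,"y": 0,"z": 0.4,"wx": 0,"wy": 0,"wz": 0},
    {"fingers": -1,"x": 0,"y": 0,"z": 0.4,"wx": 0,"wy": 0,"wz": 0},
    {"fingers": -1,"x": 0,"y": 0,"z": 0.4,"wx": 0,"wy": 0,"wz": 0},
    {"fingers": -1,"x": 0,"y": 0,"z": 0.4,"wx": 0,"wy": 0,"wz": 0},
    {"fingers": -1,"x": 0,"y": 0,"z": 0.4,"wx": 0,"wy": 0,"wz": 0},
    {"fingers": -1,"x": 0,"y": 0,"z": 0.4,"wx": 0,"wy": 0,"wz": 0},
    {"fingers": -1,"x": 0,"y": 0,"z": 0.4,"wx": 0,"wy": 0,"wz": 0},
    {"fingers": -1,"x": 0,"y": 0,"z": 0.2,"wx": 0,"wy": 0,"wz": 0},
    {"fingers": -1,"x": 0,"y": 0,"z": 0,"wx": 0,"wy": 0,"wz": 0},
  ],
)

```text
time_s: 9.95
tcp_pos: [0.4602, -0.1109, 0.1276]
orientation: [3.141, 0.001, 2.828]
force: [0.7, 2.5, 5.0]
opening: 0.0006
```

>>> drive_tool(
  motion=[
    {"fingers": -1,"x": 0,"y": 0,"z": 0.25,"wx": 0,"wy": 0,"wz": 0},
    {"fingers": -1,"x": 0,"y": 0,"z": 0.15,"wx": 0,"wy": 0,"wz": 0},
    {"fingers": -1,"x": 0,"y": 0,"z": 0.15,"wx": 0,"wy": 0,"wz": 0},
    {"fingers": -1,"x": 0,"y": 0,"z": 0.1,"wx": 0,"wy": 0,"wz": 0},
  ],
)

```text
time_s: 10.28
tcp_pos: [0.4609, -0.1108, 0.125]
orientation: [3.14, 0.004, 2.828]
force: [-6.5, 7.0, 26.3]
opening: 0.0003
```

Home. Up and on to D.

>>> drive_tool(
  motion=[
    {"fingers": -1,"x": 0,"y": 0,"z": -3.0,"wx": 0,"wy": 0,"wz": 0},
    {"fingers": -1,"x": 0,"y": 0,"z": -4.0,"wx": 0,"wy": 0,"wz": 0},
    {"fingers": -1,"x": 0,"y": 0,"z": -2.5,"wx": 0,"wy": 0,"wz": 0},
    {"fingers": -1,"x": 0,"y": 0,"z": 0,"wx": 0,"wy": 0,"wz": 0},
    {"fingers": -1,"x": 0,"y": 0,"z": 0,"wx": 0,"wy": 0,"wz": 0},
  ],
)

```text
time_s: 10.7
tcp_pos: [0.4601, -0.1117, 0.2166]
orientation: [-3.141, 0.002, 2.827]
force: [-0.1, -1.0, 0.1]
opening: 0.0003
```

```bash
python3 -c "
from h import *
go(.4274,-.2783,.21)
snap('top','t9',(100,150,420,280),2.4)"
```

```text
t 10.7 pos [ 0.4601 -0.1117  0.2166] rpy [-1.7996e+02  9.0000e-02  1.6199e+02] F [-0.1 -1.   0.1] open 0.0003
shift cm [ -2.04 -16.85   0.68] rows 5 each [-0.407 -3.371  0.136]
```

View pics/t9.png

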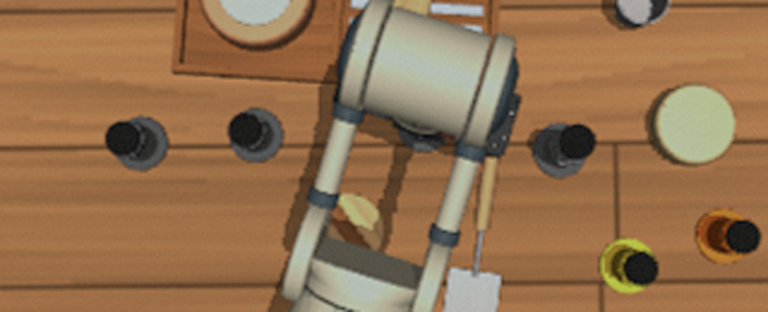

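>>> drive_tool(
  motion=[
    {"fingers": -1,"x": -0.41,"y": -3.3,"z": 0,"wx": 0,"wy": 0,"wz": 0},
    {"fingers": -1,"x": -0.41,"y": -3.3,"z": 0,"wx": 0,"wy": 0,"wz": 0},
    {"fingers": -1,"x": -0.41,"y": -3.3,"z": 0,"wx": 0,"wy": 0,"wz": 0},
    {"fingers": -1,"x": -0.41,"y": -3.3,"z": 0.1,"wx": 0,"wy": 0,"wz": 0},
    {"fingers": -1,"x": -0.3,"y": -2.2,"z": 0.3,"wx": 0,"wy": 0,"wz": 0},
    {"fingers": -1,"x": -0.1,"y": -1.45,"z": 0.3,"wx": 0,"wy": 0,"wz": 0},
    {"fingers": -1,"x": 0,"y": 0,"z": 0,"wx": 0,"wy": 0,"wz": 0},
    {"fingers": -1,"x": 0,"y": 0,"z": 0,"wx": 0,"wy": 0,"wz": 0},
    {"fingers": -1,"x": 0,"y": 0,"z": 0,"wx": 0,"wy": 0,"wz": 0},
  ],
)

```text
time_s: 11.5
tcp_pos: [0.427, -0.277, 0.2075]
orientation: [3.14, -0.002, 2.828]
force: [0.5, 0.7, -0.4]
opening: 0.0001
```

```bash
python3 -c "
from h import *
go(.4274,-.2783,.198)"
```

```text
t 11.5 pos [ 0.427  -0.277   0.2075] rpy [ 1.7993e+02 -1.4000e-01  1.6203e+02] F [ 0.5  0.7 -0.4] open 0.0001
shift cm [-0.08 -0.11  0.95] rows 1 each [-0.077 -0.113  0.951]
```

>>> drive_tool(
  motion=[
    {"fingers": -1,"x": -0.1,"y": -0.1,"z": 0.9,"wx": 0,"wy": 0,"wz": 0},
    {"fingers": -1,"x": 0,"y": 0,"z": 0.4,"wx": 0,"wy": 0,"wz": 0},
    {"fingers": -1,"x": 0,"y": 0,"z": 0.4,"wx": 0,"wy": 0,"wz": 0},
    {"fingers": -1,"x": 0,"y": 0,"z": 0.4,"wx": 0,"wy": 0,"wz": 0},
    {"fingers": -1,"x": 0,"y": 0,"z": 0.4,"wx": 0,"wy": 0,"wz": 0},
    {"fingers": -1,"x": 0,"y": 0,"z": 0.4,"wx": 0,"wy": 0,"wz": 0},
    {"fingers": -1,"x": 0,"y": 0,"z": 0.4,"wx": 0,"wy": 0,"wz": 0},
    {"fingers": -1,"x": 0,"y": 0,"z": 0.4,"wx": 0,"wy": 0,"wz": 0},
    {"fingers": -1,"x": 0,"y": 0,"z": 0.4,"wx": 0,"wy": 0,"wz": 0},
  ],
)

```text
time_s: 12.25
tcp_pos: [0.428, -0.279, 0.1676]
orientation: [3.141, 0.0, 2.828]
force: [2.4, 2.6, 8.1]
opening: 0.0005
```

```bash
python3 -c "
from h import *
go(.4274,-.2783,.125)
snap('scene','s10',(150,110,290,250),4)"
```

```text
t 12.25 pos [ 0.428  -0.279   0.1676] rpy [1.7999e+02 1.0000e-02 1.6202e+02] F [2.4 2.6 8.1] open 0.0005
shift cm [0.08 0.05 4.26] rows 2 each [0.042 0.024 2.132]
```

View pics/s10.png

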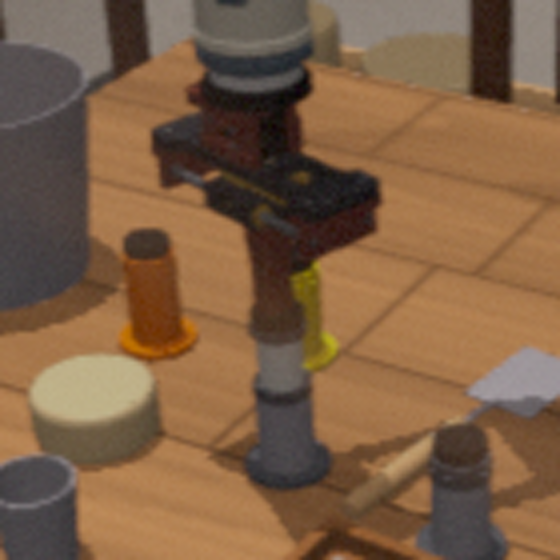

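>>> drive_tool(
  motion=[
    {"fingers": -1,"x": 0,"y": 0,"z": 0.4,"wx": 0,"wy": 0,"wz": 0},
    {"fingers": -1,"x": 0,"y": 0,"z": 0.4,"wx": 0,"wy": 0,"wz": 0},
    {"fingers": -1,"x": 0,"y": 0,"z": 0.4,"wx": 0,"wy": 0,"wz": 0},
    {"fingers": -1,"x": 0,"y": 0,"z": 0.4,"wx": 0,"wy": 0,"wz": 0},
    {"fingers": -1,"x": 0,"y": 0,"z": 0.4,"wx": 0,"wy": 0,"wz": 0},
    {"fingers": -1,"x": 0,"y": 0,"z": 0.4,"wx": 0,"wy": 0,"wz": 0},
    {"fingers": -1,"x": 0,"y": 0,"z": 0.4,"wx": 0,"wy": 0,"wz": 0},
    {"fingers": -1,"x": 0,"y": 0,"z": 0.4,"wx": 0,"wy": 0,"wz": 0},
    {"fingers": -1,"x": 0,"y": 0,"z": 0.4,"wx": 0,"wy": 0,"wz": 0},
    {"fingers": -1,"x": 0,"y": 0,"z": 0.3,"wx": 0,"wy": 0,"wz": 0},
    {"fingers": -1,"x": 0,"y": 0,"z": 0.1,"wx": 0,"wy": 0,"wz": 0},
  ],
)

```text
time_s: 13.22
tcp_pos: [0.4284, -0.2788, 0.1284]
orientation: [3.141, 0.001, 2.828]
force: [2.3, 3.6, 7.2]
opening: 0.0003
```

>>> drive_tool(
  motion=[
    {"fingers": -1,"x": 0,"y": 0,"z": 0.3,"wx": 0,"wy": 0,"wz": 0},
    {"fingers": -1,"x": 0,"y": 0,"z": 0.15,"wx": 0,"wy": 0,"wz": 0},
    {"fingers": -1,"x": 0,"y": 0,"z": 0.15,"wx": 0,"wy": 0,"wz": 0},
    {"fingers": -1,"x": 0,"y": 0,"z": 0.1,"wx": 0,"wy": 0,"wz": 0},
  ],
)

```text
time_s: 13.55
tcp_pos: [0.4289, -0.279, 0.125]
orientation: [-3.142, 0.004, 2.828]
force: [-3.3, 7.5, 26.3]
opening: 0.0001
```

>>> drive_tool(
  motion=[
    {"fingers": -1,"x": 0,"y": 0,"z": -3.0,"wx": 0,"wy": 0,"wz": 0},
    {"fingers": 0.6,"x": 0,"y": 0,"z": -4.0,"wx": 0,"wy": 0,"wz": 0},
    {"fingers": 0.6,"x": 0,"y": 0,"z": -1.0,"wx": 0,"wy": 0,"wz": -3.5},
    {"fingers": 0.6,"x": 0,"y": 0,"z": 0,"wx": 0,"wy": 0,"wz": 0},
    {"fingers": 0.6,"x": 0,"y": 0,"z": 0,"wx": 0,"wy": 0,"wz": 0},
  ],
)

```text
time_s: 13.97
tcp_pos: [0.4276, -0.2793, 0.2001]
orientation: [-3.141, -0.001, 2.887]
force: [0.2, 0.1, -1.2]
opening: 0.0239
```

```bash
python3 -c "
from h import *
go(.597,-.0966,.15,165.5)"
```

```text
t 13.97 pos [ 0.4276 -0.2793  0.2001] rpy [-1.7999e+02 -5.0000e-02  1.6541e+02] F [ 0.2  0.1 -1.2] open 0.0239
shift cm [-11.79  21.95   5.  ] rows 7 each [-1.685  3.136  0.714]
turn deg [-0.01 -0.05 -0.09]
```

>>> drive_tool(
  motion=[
    {"fingers": 0.6,"x": -1.68,"y": 3.13,"z": 0,"wx": 0,"wy": 0,"wz": 0},
    {"fingers": 0.6,"x": -1.68,"y": 3.13,"z": 0,"wx": 0,"wy": 0,"wz": 0},
    {"fingers": 0.6,"x": -1.68,"y": 3.13,"z": 0,"wx": 0,"wy": 0,"wz": 0},
    {"fingers": 0.6,"x": -1.68,"y": 3.13,"z": 1.0,"wx": 0,"wy": 0,"wz": 0},
    {"fingers": 0.6,"x": -1.68,"y": 3.13,"z": 1.0,"wx": 0,"wy": 0,"wz": 0},
    {"fingers": 0.6,"x": -1.68,"y": 3.13,"z": 1.0,"wx": 0,"wy": 0,"wz": 0},
    {"fingers": 0.6,"x": -1.2,"y": 2.0,"z": 1.0,"wx": 0,"wy": 0,"wz": 0},
    {"fingers": 0.6,"x": -0.5,"y": 1.1,"z": 1.0,"wx": 0,"wy": 0,"wz": 0},
    {"fingers": 0.6,"x": 0,"y": 0,"z": 0,"wx": 0,"wy": 0,"wz": 0},
    {"fingers": 0.6,"x": 0,"y": 0,"z": 0,"wx": 0,"wy": 0,"wz": 0},
    {"fingers": 0.6,"x": 0,"y": 0,"z": 0,"wx": 0,"wy": 0,"wz": 0},
  ],
)

```text
time_s: 14.88
tcp_pos: [0.5958, -0.0979, 0.1506]
orientation: [-3.141, -0.001, 2.887]
force: [-0.1, -1.0, 1.0]
opening: 0.0702
```

```bash
python3 -c "
from h import *
go(.597,-.0966,.046,165.5)
snap('scene','s11',(150,150,430,350),2.8)"
```

```text
t 14.88 pos [ 0.5958 -0.0979  0.1506] rpy [-1.7995e+02 -6.0000e-02  1.6543e+02] F [-0.1 -1.   1. ] open 0.0702
shift cm [-0.09  0.17 10.46] rows 3 each [-0.032  0.055  3.486]
turn deg [-0.05 -0.06 -0.07]
```

View pics/s11.png

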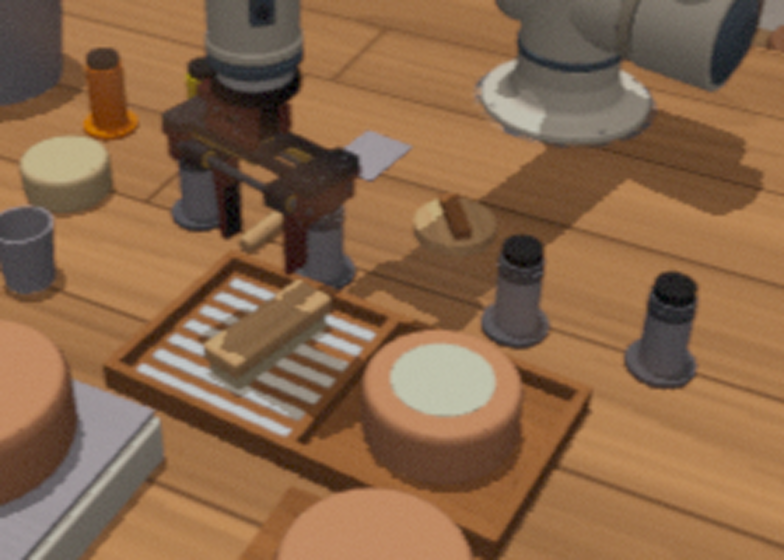

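Brush lies between the jaws below; descend and grip.

>>> drive_tool(
  motion=[
    {"fingers": 0.6,"x": -0.1,"y": 0.17,"z": 3.0,"wx": 0,"wy": 0,"wz": 0},
    {"fingers": 0.6,"x": 0,"y": 0,"z": 3.0,"wx": 0,"wy": 0,"wz": 0},
    {"fingers": 0.6,"x": 0,"y": 0,"z": 2.5,"wx": 0,"wy": 0,"wz": 0},
    {"fingers": 0.6,"x": 0,"y": 0,"z": 1.5,"wx": 0,"wy": 0,"wz": 0},
    {"fingers": 0.6,"x": 0,"y": 0,"z": 0.4,"wx": 0,"wy": 0,"wz": 0},
    {"fingers": -1,"x": 0,"y": 0,"z": 0,"wx": 0,"wy": 0,"wz": 0},
    {"fingers": -1,"x": 0,"y": 0,"z": 0,"wx": 0,"wy": 0,"wz": 0},
    {"fingers": -1,"x": 0,"y": 0,"z": 0,"wx": 0,"wy": 0,"wz": 0},
    {"fingers": -1,"x": 0,"y": 0,"z": 0,"wx": 0,"wy": 0,"wz": 0},
    {"fingers": -1,"x": 0,"y": 0,"z": 0,"wx": 0,"wy": 0,"wz": 0},
  ],
  newtons=25,
)

```text
time_s: 15.77
tcp_pos: [0.5991, -0.0956, 0.049]
orientation: [3.141, 0.003, 2.889]
force: [-0.4, 0.2, 3.7]
opening: 0.0444
```

>>> drive_tool(
  motion=[
    {"fingers": -1,"x": 0,"y": 0,"z": -1.5,"wx": 0,"wy": 0,"wz": 0},
    {"fingers": -1,"x": 0,"y": 0,"z": -3.5,"wx": 0,"wy": 0,"wz": 0},
    {"fingers": -1,"x": 0,"y": 0,"z": -4,"wx": 0,"wy": 0,"wz": 0},
    {"fingers": -1,"x": 0,"y": 0,"z": -3,"wx": 0,"wy": 0,"wz": 0},
    {"fingers": -1,"x": 0,"y": 0,"z": -1,"wx": 0,"wy": 0,"wz": 0},
    {"fingers": -1,"x": 0,"y": 0,"z": 0,"wx": 0,"wy": 0,"wz": 0},
  ],
)

```text
time_s: 16.27
tcp_pos: [0.5996, -0.0956, 0.181]
orientation: [3.141, 0.007, 2.889]
force: [-0.4, 0.3, -1.4]
opening: 0.0447
```

```bash
python3 -c "
from h import *
go(.52,.385,.15,165.5)
print(r.get_obs()['joints'])
snap('scene','s12',(150,150,430,350),2.8)"
```

```text
t 16.27 pos [ 0.5996 -0.0956  0.181 ] rpy [179.99   0.4  165.53] F [-0.4  0.3 -1.4] open 0.0447
shift cm [19.74 44.54  2.97] rows 13 each [1.518 3.426 0.229]
turn deg [0.01 0.4  0.03]
[-2.14055646e-01  1.00850630e-01  1.33795089e+00 -5.66111789e-05
  1.69572900e+00 -1.53231458e+00]
```

View pics/s12.png

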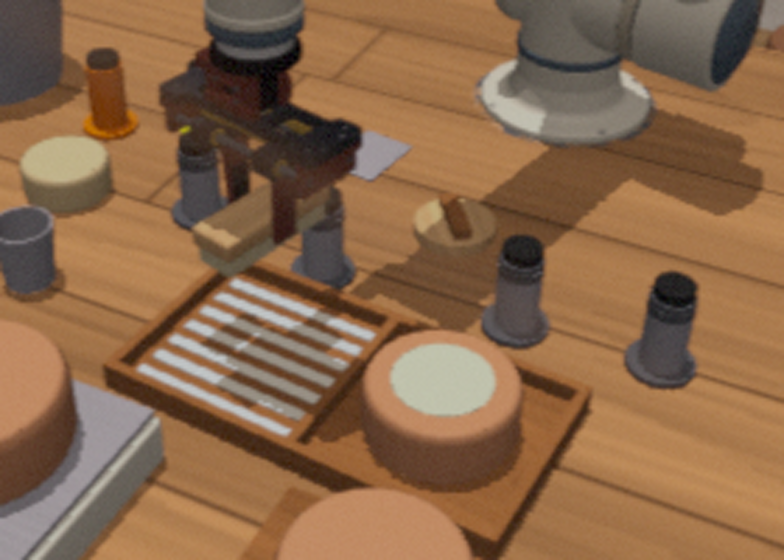

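>>> drive_tool(
  motion=[
    {"fingers": -1,"x": 1.0,"y": 2.0,"z": 0,"wx": 0,"wy": 0,"wz": 0},
    {"fingers": -1,"x": 1.5,"y": 3.4,"z": 0,"wx": 0,"wy": 0,"wz": 0},
    {"fingers": -1,"x": 1.5,"y": 3.4,"z": 0,"wx": 0,"wy": 0,"wz": 0},
    {"fingers": -1,"x": 1.5,"y": 3.4,"z": 0,"wx": 0,"wy": 0,"wz": 0},
    {"fingers": -1,"x": 1.5,"y": 3.4,"z": 0,"wx": 0,"wy": 0,"wz": 0},
    {"fingers": -1,"x": 1.5,"y": 3.4,"z": 0,"wx": 0,"wy": 0,"wz": 0},
    {"fingers": -1,"x": 1.5,"y": 3.4,"z": 0,"wx": 0,"wy": 0,"wz": 0},
    {"fingers": -1,"x": 1.5,"y": 3.4,"z": 0,"wx": 0,"wy": 0,"wz": 0},
    {"fingers": -1,"x": 1.5,"y": 3.4,"z": 0,"wx": 0,"wy": 0,"wz": 0},
    {"fingers": -1,"x": 1.5,"y": 3.4,"z": 0.3,"wx": 0,"wy": 0,"wz": 0},
    {"fingers": -1,"x": 1.5,"y": 3.4,"z": 0.3,"wx": 0,"wy": 0,"wz": 0},
    {"fingers": -1,"x": 1.5,"y": 3.4,"z": 0.3,"wx": 0,"wy": 0,"wz": 0},
  ],
)

```text
time_s: 17.32
tcp_pos: [0.5254, 0.3311, 0.1635]
orientation: [-3.138, -0.004, 2.889]
force: [0.9, 0.6, -0.6]
opening: 0.0453
```

>>> drive_tool(
  motion=[
    {"fingers": -1,"x": 1.0,"y": 3.0,"z": 0.5,"wx": 0,"wy": 0,"wz": 0},
    {"fingers": -1,"x": 0.5,"y": 1.5,"z": 0.8,"wx": 0,"wy": 0,"wz": 0},
    {"fingers": -1,"x": 0,"y": 0.5,"z": 0.8,"wx": 0,"wy": 0,"wz": 0},
    {"fingers": -1,"x": 0,"y": 0,"z": 0,"wx": 0,"wy": 0,"wz": 0},
    {"fingers": -1,"x": 0,"y": 0,"z": 0,"wx": 0,"wy": 0,"wz": 0},
    {"fingers": -1,"x": 0,"y": 0,"z": 0,"wx": 0,"wy": 0,"wz": 0},
  ],
)

```text
time_s: 17.82
tcp_pos: [0.5257, 0.3802, 0.1464]
orientation: [-3.14, -0.0, 2.887]
force: [-0.1, -0.4, -1.5]
opening: 0.0448
```

```bash
python3 -c "
from h import *
go(.52,.385,.038,165.5)
snap('scene','s13',(330,120,560,300),3)"
```

```text
t 17.82 pos [0.5257 0.3802 0.1464] rpy [-1.7992e+02 -2.0000e-02  1.6541e+02] F [-0.1 -0.4 -1.5] open 0.0448
shift cm [ 0.67  0.33 10.84] rows 3 each [0.223 0.111 3.614]
turn deg [-0.08 -0.02 -0.09]
```

View pics/s13.png

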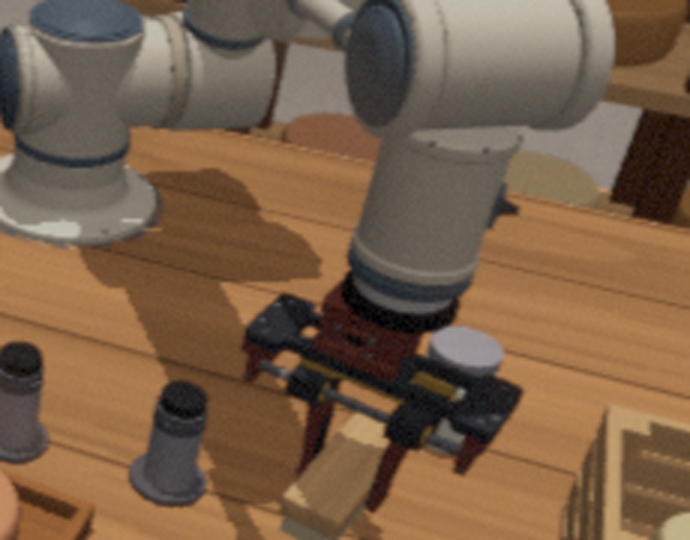

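>>> drive_tool(
  motion=[
    {"fingers": -1,"x": 0.4,"y": 0.2,"z": 3.5,"wx": 0,"wy": 0,"wz": 0},
    {"fingers": -1,"x": 0.3,"y": 0.1,"z": 3.0,"wx": 0,"wy": 0,"wz": 0},
    {"fingers": -1,"x": 0,"y": 0,"z": 2.0,"wx": 0,"wy": 0,"wz": 0},
    {"fingers": -1,"x": 0,"y": 0,"z": 1.0,"wx": 0,"wy": 0,"wz": 0},
    {"fingers": -1,"x": 0,"y": 0,"z": 0.4,"wx": 0,"wy": 0,"wz": 0},
    {"fingers": -1,"x": 0,"y": 0,"z": 0.3,"wx": 0,"wy": 0,"wz": 0},
    {"fingers": -1,"x": 0,"y": 0,"z": 0.2,"wx": 0,"wy": 0,"wz": 0},
  ],
)

```text
time_s: 18.45
tcp_pos: [0.5203, 0.3868, 0.0448]
orientation: [3.139, 0.002, 2.888]
force: [-0.2, 0.2, -0.2]
opening: 0.0448
```

>>> drive_tool(
  motion=[
    {"fingers": -1,"x": 0,"y": 0,"z": 0.3,"wx": 0,"wy": 0,"wz": 0},
    {"fingers": -1,"x": 0,"y": 0,"z": 0.2,"wx": 0,"wy": 0,"wz": 0},
    {"fingers": -1,"x": 0,"y": 0,"z": 0.1,"wx": 0,"wy": 0,"wz": 0},
  ],
)

```text
time_s: 18.7
tcp_pos: [0.5199, 0.3872, 0.039]
orientation: [3.14, 0.002, 2.889]
force: [-2.6, -0.9, 8.7]
opening: 0.0451
```

Touched down (8.7 N). Release and rise.

>>> drive_tool(
  motion=[
    {"fingers": 0.6,"x": 0,"y": 0,"z": -0.05,"wx": 0,"wy": 0,"wz": 0},
    {"fingers": 0.6,"x": 0,"y": 0,"z": 0,"wx": 0,"wy": 0,"wz": 0},
    {"fingers": 0.6,"x": 0,"y": 0,"z": 0,"wx": 0,"wy": 0,"wz": 0},
    {"fingers": 0.6,"x": 0,"y": 0,"z": 0,"wx": 0,"wy": 0,"wz": 0},
    {"fingers": 0.6,"x": 0,"y": 0,"z": -2,"wx": 0,"wy": 0,"wz": 0},
    {"fingers": 0.6,"x": 0,"y": 0,"z": -4,"wx": 0,"wy": 0,"wz": 0},
    {"fingers": 0.6,"x": 0,"y": 0,"z": -4,"wx": 0,"wy": 0,"wz": 0},
    {"fingers": 0.6,"x": 0,"y": 0,"z": -4,"wx": 0,"wy": 0,"wz": 0},
    {"fingers": 0.6,"x": 0,"y": 0,"z": -2,"wx": 0,"wy": 0,"wz": 0},
    {"fingers": 0.6,"x": 0,"y": 0,"z": 0,"wx": 0,"wy": 0,"wz": 0},
  ],
)

```text
time_s: 19.53
tcp_pos: [0.5208, 0.3879, 0.2054]
orientation: [3.133, 0.008, 2.889]
force: [-0.2, -0.1, 0.2]
opening: 0.0702
```

```bash
python3 -c "
from h import *
P=[[bw(a*.092,b*.092,.0) for a,b in((1,1),(1,-1),(-1,-1),(-1,1))]]
for x,y,h in((.4405,.2410,.100),(.4495,.097,.100),(.4597,-.1104,.1),(.4274,-.2783,.1)):
    P+=[circ(x,y,.008,.034),circ(x,y,h,.02)]
overlay('top','t14',P,(80,100,380,270),2.6)
snap('scene','s14',(150,130,550,380),2)
go(.441,.241,.16,165.5)"
```

```text
t 19.63 pos [0.5194 0.387  0.1982] rpy [1.7992e+02 7.0000e-02 1.6552e+02] F [-0.8 -0.8 -1.5] open 0.0699
shift cm [  3.95 -16.1    3.79] rows 5 each [ 0.79  -3.22   0.759]
turn deg [0.08 0.07 0.02]
```

View pics/t14.png

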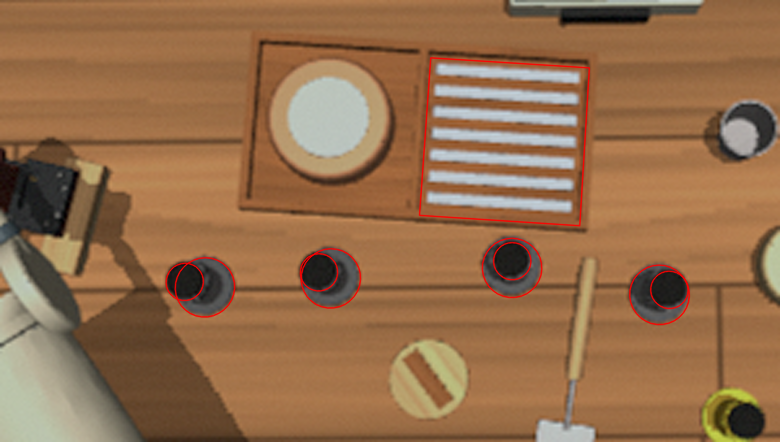

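View pics/s14.png

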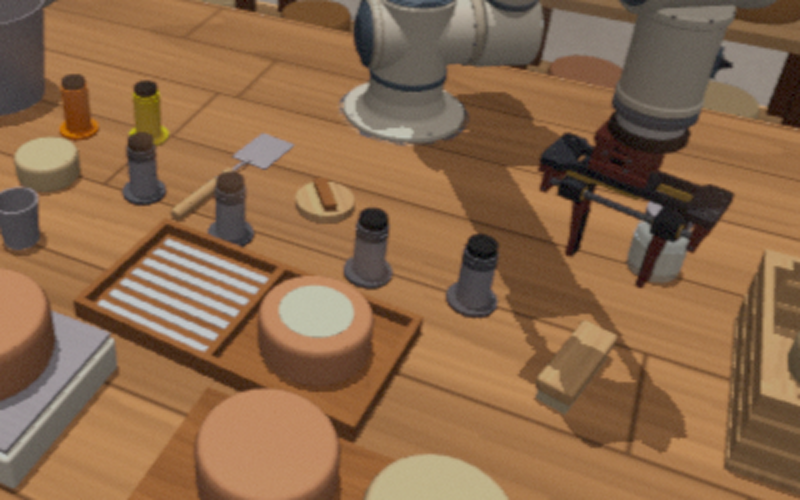

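>>> drive_tool(
  motion=[
    {"fingers": 0.6,"x": 0.79,"y": -3.2,"z": 0.5,"wx": 0,"wy": 0,"wz": 0},
    {"fingers": 0.6,"x": 0.79,"y": -3.2,"z": 0.7,"wx": 0,"wy": 0,"wz": 0},
    {"fingers": 0.6,"x": 0.79,"y": -3.2,"z": 0.7,"wx": 0,"wy": 0,"wz": 0},
    {"fingers": 0.6,"x": 0.79,"y": -3.2,"z": 0.7,"wx": 0,"wy": 0,"wz": 0},
    {"fingers": 0.6,"x": 0.5,"y": -2.0,"z": 0.7,"wx": 0,"wy": 0,"wz": 0},
    {"fingers": 0.6,"x": 0.29,"y": -1.3,"z": 0.5,"wx": 0,"wy": 0,"wz": 0},
    {"fingers": 0.6,"x": 0,"y": 0,"z": 0,"wx": 0,"wy": 0,"wz": 0},
    {"fingers": 0.6,"x": 0,"y": 0,"z": 0,"wx": 0,"wy": 0,"wz": 0},
    {"fingers": 0.6,"x": 0,"y": 0,"z": 0,"wx": 0,"wy": 0,"wz": 0},
  ],
)

```text
time_s: 20.38
tcp_pos: [0.4405, 0.2411, 0.1584]
orientation: [-3.141, -0.001, 2.889]
force: [1.0, 0.5, -0.3]
opening: 0.0703
```

```bash
python3 -c "
from h import *
go(.4405,.241,.060)
snap('scene','s15',(330,120,470,270),4)"
```

```text
t 20.38 pos [0.4405 0.2411 0.1584] rpy [-1.7996e+02 -8.0000e-02  1.6552e+02] F [ 1.   0.5 -0.3] open 0.0703
shift cm [-0.01  0.    9.84] rows 3 each [-0.004  0.     3.279]
```

View pics/s15.png

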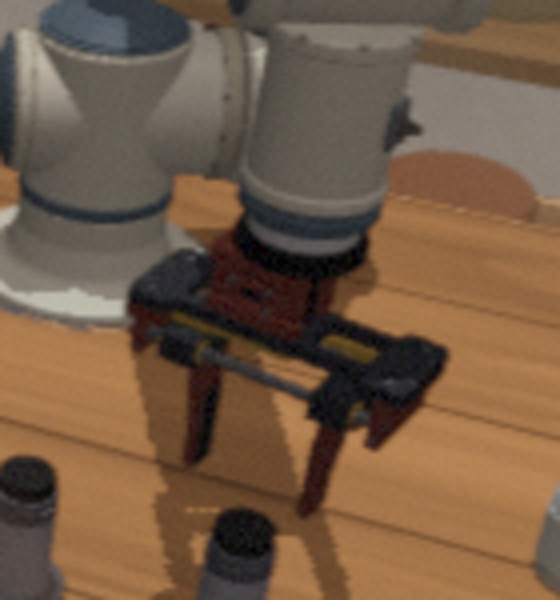

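>>> drive_tool(
  motion=[
    {"fingers": 0.6,"x": 0,"y": 0,"z": 1.5,"wx": 0,"wy": 0,"wz": 0},
    {"fingers": 0.6,"x": 0,"y": 0,"z": 2.5,"wx": 0,"wy": 0,"wz": 0},
    {"fingers": 0.6,"x": 0,"y": 0,"z": 2.5,"wx": 0,"wy": 0,"wz": 0},
    {"fingers": 0.6,"x": 0,"y": 0,"z": 2.0,"wx": 0,"wy": 0,"wz": 0},
    {"fingers": 0.6,"x": 0,"y": 0,"z": 1.0,"wx": 0,"wy": 0,"wz": 0},
    {"fingers": 0.6,"x": 0,"y": 0,"z": 0.2,"wx": 0,"wy": 0,"wz": 0},
    {"fingers": -1,"x": 0,"y": 0,"z": 0,"wx": 0,"wy": 0,"wz": 0},
    {"fingers": -1,"x": 0,"y": 0,"z": 0,"wx": 0,"wy": 0,"wz": 0},
    {"fingers": -1,"x": 0,"y": 0,"z": 0,"wx": 0,"wy": 0,"wz": 0},
    {"fingers": -1,"x": 0,"y": 0,"z": 0,"wx": 0,"wy": 0,"wz": 0},
    {"fingers": -1,"x": 0,"y": 0,"z": 0,"wx": 0,"wy": 0,"wz": 0},
  ],
  newtons=40,
)

```text
time_s: 21.35
tcp_pos: [0.4415, 0.2414, 0.064]
orientation: [3.139, 0.002, 2.889]
force: [0.2, 1.9, 2.8]
opening: 0.0438
```

>>> drive_tool(
  motion=[
    {"fingers": -1,"x": 0,"y": 0,"z": -1.0,"wx": 0,"wy": 0,"wz": 0},
    {"fingers": -1,"x": 0,"y": 0,"z": -2.5,"wx": 0,"wy": 0,"wz": 0},
    {"fingers": -1,"x": 0,"y": 0,"z": -3.5,"wx": 0,"wy": 0,"wz": 0},
    {"fingers": -1,"x": 0,"y": 0,"z": -3,"wx": 0,"wy": 0,"wz": 0},
    {"fingers": -1,"x": 0,"y": 0,"z": -2,"wx": 0,"wy": 0,"wz": 0},
    {"fingers": -1,"x": 0,"y": 0,"z": -0.5,"wx": 0,"wy": 0,"wz": 0},
    {"fingers": -1,"x": 0,"y": 0,"z": 0,"wx": 0,"wy": 0,"wz": 0},
  ],
)

```text
time_s: 21.93
tcp_pos: [0.441, 0.2408, 0.1889]
orientation: [3.14, 0.002, 2.889]
force: [0.4, -0.4, -6.1]
opening: 0.0437
```

```bash
python3 -c "
from h import *
for s in((.046,.046),(-.046,.046),(-.046,-.046),(.046,-.046)): print(bw(*s,0))
t=bw(.046,.046,0)
go(t[0],t[1],.18)
snap('scene','s16',(300,120,440,270),4)"
```

```text
[ 0.65504132 -0.060832    0.01      ]
[ 0.56328839 -0.05409408  0.01      ]
[ 0.55655047 -0.14584701  0.01      ]
[ 0.6483034  -0.15258493  0.01      ]
t 21.93 pos [0.441  0.2408 0.1889] rpy [1.7992e+02 1.1000e-01 1.6552e+02] F [ 0.4 -0.4 -6.1] open 0.0437
shift cm [-28.26 -23.86   0.91] rows 10 each [-2.826 -2.386  0.091]
```

View pics/s16.png

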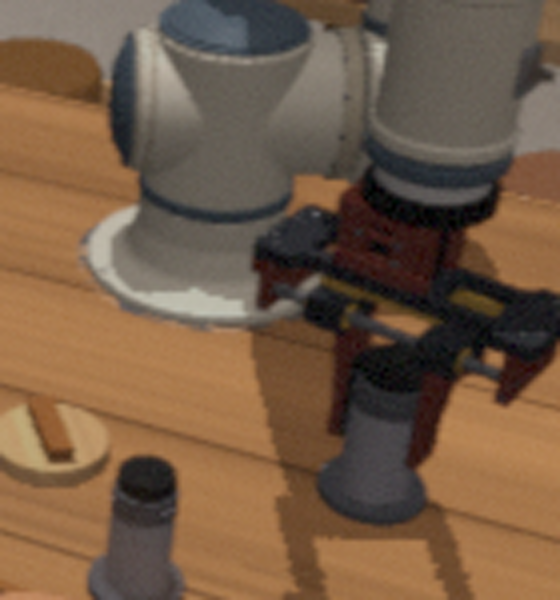

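>>> drive_tool(
  motion=[
    {"fingers": -1,"x": -1.5,"y": -1.2,"z": 0,"wx": 0,"wy": 0,"wz": 0},
    {"fingers": -1,"x": -2.83,"y": -2.4,"z": 0,"wx": 0,"wy": 0,"wz": 0},
    {"fingers": -1,"x": -2.83,"y": -2.4,"z": 0,"wx": 0,"wy": 0,"wz": 0},
    {"fingers": -1,"x": -2.83,"y": -2.4,"z": 0,"wx": 0,"wy": 0,"wz": 0},
    {"fingers": -1,"x": -2.83,"y": -2.4,"z": 0,"wx": 0,"wy": 0,"wz": 0},
    {"fingers": -1,"x": -2.83,"y": -2.4,"z": 0,"wx": 0,"wy": 0,"wz": 0},
    {"fingers": -1,"x": -2.83,"y": -2.4,"z": 0,"wx": 0,"wy": 0,"wz": 0},
    {"fingers": -1,"x": -2.83,"y": -2.4,"z": 0,"wx": 0,"wy": 0,"wz": 0},
    {"fingers": -1,"x": -2.83,"y": -2.4,"z": 0,"wx": 0,"wy": 0,"wz": 0},
    {"fingers": -1,"x": -2.2,"y": -1.8,"z": 0,"wx": 0,"wy": 0,"wz": 0},
    {"fingers": -1,"x": -1.4,"y": -1.2,"z": 0.3,"wx": 0,"wy": 0,"wz": 0},
    {"fingers": -1,"x": -0.5,"y": -0.4,"z": 0.5,"wx": 0,"wy": 0,"wz": 0},
  ],
)

```text
time_s: 22.98
tcp_pos: [0.6546, -0.0634, 0.1754]
orientation: [-3.14, -0.005, 2.886]
force: [-1.1, 0.2, -6.7]
opening: 0.0436
```

>>> drive_tool(
  motion=[
    {"fingers": -1,"x": 0,"y": 0,"z": 1,"wx": 0,"wy": 0,"wz": 0},
    {"fingers": -1,"x": 0,"y": 0,"z": 1,"wx": 0,"wy": 0,"wz": 0},
    {"fingers": -1,"x": 0,"y": 0,"z": 0,"wx": 0,"wy": 0,"wz": 0},
    {"fingers": -1,"x": 0,"y": 0,"z": 0,"wx": 0,"wy": 0,"wz": 0},
  ],
)

```text
time_s: 23.32
tcp_pos: [0.6532, -0.0588, 0.1572]
orientation: [-3.141, -0.004, 2.89]
force: [0.1, 0.5, -5.9]
opening: 0.0438
```

```bash
python3 -c "
from h import *
t=bw(.046,.046,0)
go(t[0],t[1],.078)"
```

```text
t 23.32 pos [ 0.6532 -0.0588  0.1572] rpy [-179.99   -0.23  165.61] F [ 0.1  0.5 -5.9] open 0.0438
shift cm [-0.26 -0.15  7.92] rows 3 each [-0.087 -0.05   2.641]
```

>>> drive_tool(
  motion=[
    {"fingers": -1,"x": -0.25,"y": -0.15,"z": 2,"wx": 0,"wy": 0,"wz": 0},
    {"fingers": -1,"x": 0,"y": 0,"z": 2,"wx": 0,"wy": 0,"wz": 0},
    {"fingers": -1,"x": 0,"y": 0,"z": 1.5,"wx": 0,"wy": 0,"wz": 0},
    {"fingers": -1,"x": 0,"y": 0,"z": 0.7,"wx": 0,"wy": 0,"wz": 0},
    {"fingers": -1,"x": 0,"y": 0,"z": 0.4,"wx": 0,"wy": 0,"wz": 0},
    {"fingers": -1,"x": 0,"y": 0,"z": 0.3,"wx": 0,"wy": 0,"wz": 0},
    {"fingers": -1,"x": 0,"y": 0,"z": 0.2,"wx": 0,"wy": 0,"wz": 0},
    {"fingers": -1,"x": 0,"y": 0,"z": 0,"wx": 0,"wy": 0,"wz": 0},
  ],
)

```text
time_s: 23.98
tcp_pos: [0.657, -0.0623, 0.0893]
orientation: [3.141, 0.001, 2.889]
force: [-0.2, -0.2, -4.6]
opening: 0.0436
```

```bash
python3 -c "
from h import *
t=bw(.046,.046,0)
go(t[0],t[1],.075)
snap('scene','s17',(180,150,350,320),3.5)"
```

```text
t 23.98 pos [ 0.657  -0.0623  0.0893] rpy [1.7999e+02 8.0000e-02 1.6553e+02] F [-0.2 -0.2 -4.6] open 0.0436
shift cm [0.22 0.09 1.43] rows 1 each [0.224 0.093 1.433]
```

View pics/s17.png

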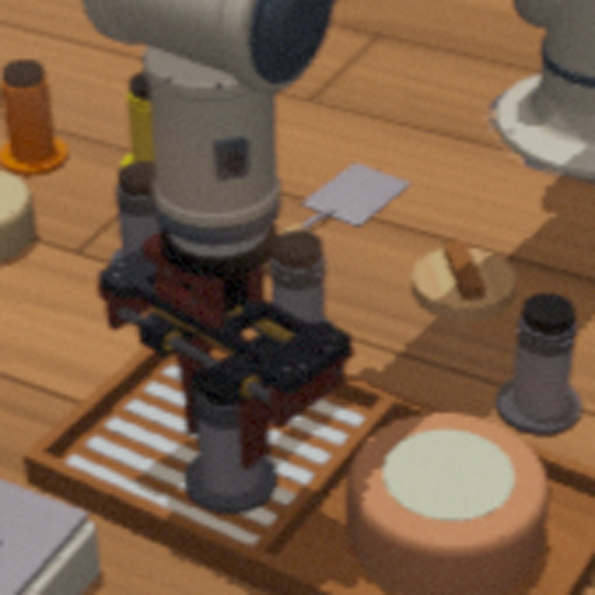

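>>> drive_tool(
  motion=[
    {"fingers": -1,"x": 0.15,"y": 0.05,"z": 0.4,"wx": 0,"wy": 0,"wz": 0},
    {"fingers": -1,"x": 0.05,"y": 0.05,"z": 0.4,"wx": 0,"wy": 0,"wz": 0},
    {"fingers": -1,"x": 0,"y": 0,"z": 0.3,"wx": 0,"wy": 0,"wz": 0},
    {"fingers": -1,"x": 0,"y": 0,"z": 0,"wx": 0,"wy": 0,"wz": 0},
  ],
)

```text
time_s: 24.37
tcp_pos: [0.6543, -0.0608, 0.0762]
orientation: [-3.141, -0.002, 2.889]
force: [-0.6, -0.4, -5.3]
opening: 0.0433
```

>>> drive_tool(
  motion=[
    {"fingers": -1,"x": 0,"y": 0,"z": 0.15,"wx": 0,"wy": 0,"wz": 0},
    {"fingers": -1,"x": 0,"y": 0,"z": 0.15,"wx": 0,"wy": 0,"wz": 0},
  ],
)

```text
time_s: 24.53
tcp_pos: [0.655, -0.061, 0.0744]
orientation: [3.142, 0.0, 2.889]
force: [0.2, 0.1, -5.2]
opening: 0.0433
```

>>> drive_tool(
  motion=[
    {"fingers": -1,"x": 0,"y": 0,"z": 0.15,"wx": 0,"wy": 0,"wz": 0},
    {"fingers": -1,"x": 0,"y": 0,"z": 0.1,"wx": 0,"wy": 0,"wz": 0},
  ],
)

```text
time_s: 24.7
tcp_pos: [0.6551, -0.061, 0.074]
orientation: [3.142, 0.001, 2.889]
force: [-6.5, 0.2, 7.9]
opening: 0.0437
```

>>> drive_tool(
  motion=[
    {"fingers": 0.4,"x": 0,"y": 0,"z": 0,"wx": 0,"wy": 0,"wz": 0},
    {"fingers": 0.4,"x": 0,"y": 0,"z": 0,"wx": 0,"wy": 0,"wz": 0},
    {"fingers": 0.4,"x": 0,"y": 0,"z": 0,"wx": 0,"wy": 0,"wz": 0},
    {"fingers": 0.4,"x": 0,"y": 0,"z": -1,"wx": 0,"wy": 0,"wz": 0},
    {"fingers": 0.4,"x": 0,"y": 0,"z": -2,"wx": 0,"wy": 0,"wz": 0},
    {"fingers": 0.4,"x": 0,"y": 0,"z": -3,"wx": 0,"wy": 0,"wz": 0},
    {"fingers": 0.5,"x": 0,"y": 0,"z": -3,"wx": 0,"wy": 0,"wz": 0},
    {"fingers": 0.6,"x": 0,"y": 0,"z": -1,"wx": 0,"wy": 0,"wz": 0},
    {"fingers": 0.6,"x": 0,"y": 0,"z": 0,"wx": 0,"wy": 0,"wz": 0},
    {"fingers": 0.6,"x": 0,"y": 0,"z": 0,"wx": 0,"wy": 0,"wz": 0},
  ],
)

```text
time_s: 25.53
tcp_pos: [0.6552, -0.061, 0.172]
orientation: [3.141, 0.001, 2.889]
force: [0.6, 1.1, -1.2]
opening: 0.0706
```

```bash
cat > chk.py <<'E'
import sys
from h import *
n=sys.argv[1]
P=[[bw(a*.092,b*.092,.0) for a,b in((1,1),(1,-1),(-1,-1),(-1,1))]]
for q in sys.argv[2:]:
    x,y,b=map(float,q.split(","))
    P+=[circ(x,y,b+.008,.034),circ(x,y,b+.1,.02)]
overlay('top','t'+n,P,(130,100,430,270),2.6)
overlay('scene','s'+n,P,(150,130,450,340),2.6)
E
python3 chk.py 18 .655,-.061,.012 .4495,.097,0 .4597,-.1104,0 .4274,-.2783,0
python3 -c "
from h import *
go(.4495,.097,.165)"
```

```text
t 25.63 pos [ 0.6541 -0.0609  0.1693] rpy [-179.98   -0.21  165.52] F [-0.6 -0.5 -0.4] open 0.0699
shift cm [23.76 10.17  0.51] rows 7 each [3.394 1.452 0.072]
```

View pics/t18.png

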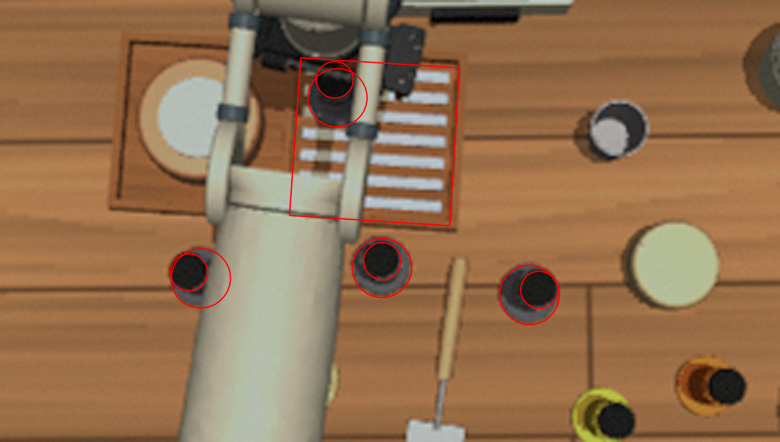

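View pics/s18.png

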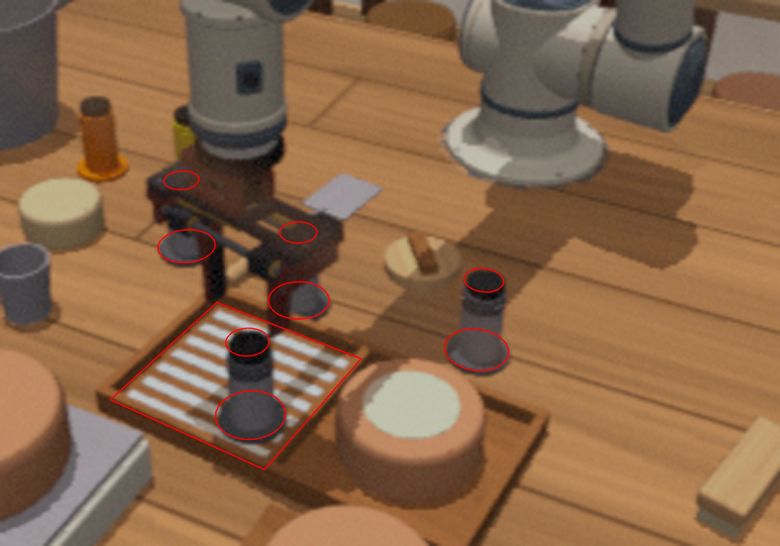

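>>> drive_tool(
  motion=[
    {"fingers": 0.6,"x": 2.0,"y": 0.8,"z": 0,"wx": 0,"wy": 0,"wz": 0},
    {"fingers": 0.6,"x": 3.4,"y": 1.45,"z": 0,"wx": 0,"wy": 0,"wz": 0},
    {"fingers": 0.6,"x": 3.4,"y": 1.45,"z": 0,"wx": 0,"wy": 0,"wz": 0},
    {"fingers": 0.6,"x": 3.4,"y": 1.45,"z": 0,"wx": 0,"wy": 0,"wz": 0},
    {"fingers": 0.6,"x": 3.4,"y": 1.45,"z": 0,"wx": 0,"wy": 0,"wz": 0},
    {"fingers": 0.6,"x": 3.4,"y": 1.45,"z": 0,"wx": 0,"wy": 0,"wz": 0},
    {"fingers": 0.6,"x": 2.8,"y": 1.3,"z": 0.2,"wx": 0,"wy": 0,"wz": 0},
    {"fingers": 0.6,"x": 1.4,"y": 0.6,"z": 0.3,"wx": 0,"wy": 0,"wz": 0},
    {"fingers": 0.6,"x": 0.5,"y": 0.2,"z": 0,"wx": 0,"wy": 0,"wz": 0},
    {"fingers": 0.6,"x": 0,"y": 0,"z": 0,"wx": 0,"wy": 0,"wz": 0},
    {"fingers": 0.6,"x": 0,"y": 0,"z": 0,"wx": 0,"wy": 0,"wz": 0},
    {"fingers": 0.6,"x": 0,"y": 0,"z": 0,"wx": 0,"wy": 0,"wz": 0},
  ],
)

```text
time_s: 26.63
tcp_pos: [0.4514, 0.0959, 0.1664]
orientation: [-3.141, -0.001, 2.888]
force: [-0.7, -0.3, -0.1]
opening: 0.0702
```

```bash
python3 chk.py 19 .655,-.061,.012 .4495,.097,0 .4597,-.1104,0 .4274,-.2783,0
python3 -c "
from h import *
go(.4495,.097,.060)"
```

```text
t 26.73 pos [0.4515 0.0959 0.1666] rpy [-1.7998e+02 -3.0000e-02  1.6545e+02] F [ 0.6 -0.   0.9] open 0.0703
shift cm [ 0.21  0.06 10.66] rows 3 each [0.07  0.02  3.552]
```

View pics/t19.png

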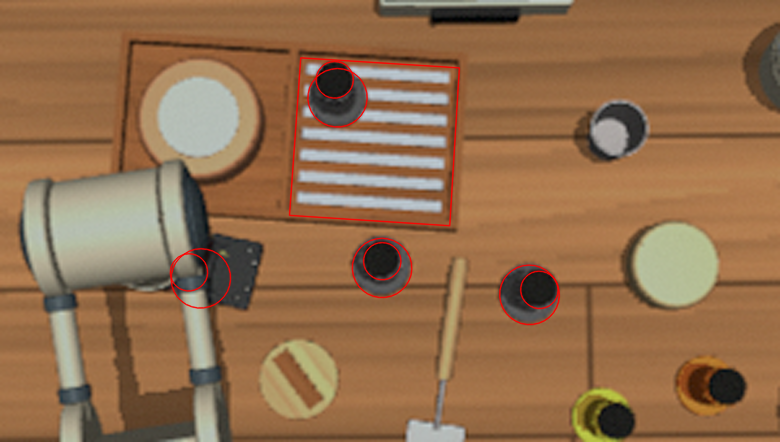

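View pics/s19.png

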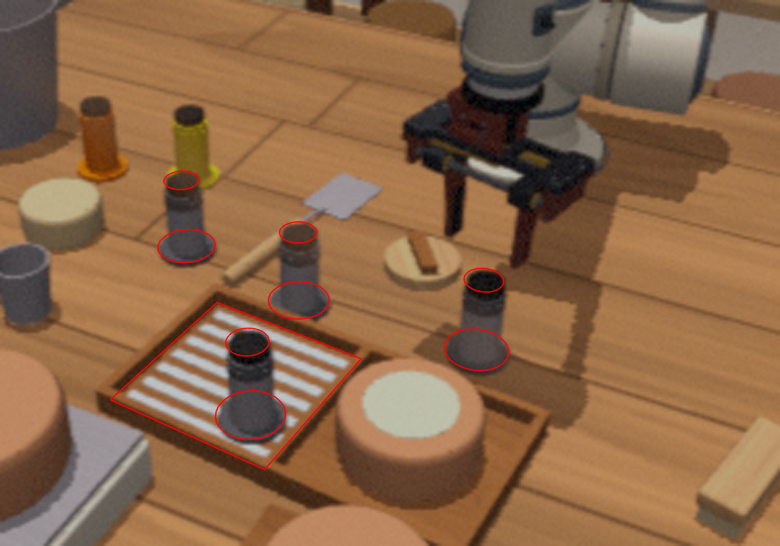

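>>> drive_tool(
  motion=[
    {"fingers": 0.6,"x": 0.2,"y": 0.05,"z": 1.5,"wx": 0,"wy": 0,"wz": 0},
    {"fingers": 0.6,"x": 0,"y": 0,"z": 2.5,"wx": 0,"wy": 0,"wz": 0},
    {"fingers": 0.6,"x": 0,"y": 0,"z": 3,"wx": 0,"wy": 0,"wz": 0},
    {"fingers": 0.6,"x": 0,"y": 0,"z": 2.3,"wx": 0,"wy": 0,"wz": 0},
    {"fingers": 0.6,"x": 0,"y": 0,"z": 1.2,"wx": 0,"wy": 0,"wz": 0},
    {"fingers": 0.6,"x": 0,"y": 0,"z": 0.4,"wx": 0,"wy": 0,"wz": 0},
    {"fingers": -1,"x": 0,"y": 0,"z": 0,"wx": 0,"wy": 0,"wz": 0},
    {"fingers": -1,"x": 0,"y": 0,"z": 0,"wx": 0,"wy": 0,"wz": 0},
    {"fingers": -1,"x": 0,"y": 0,"z": 0,"wx": 0,"wy": 0,"wz": 0},
    {"fingers": -1,"x": 0,"y": 0,"z": 0,"wx": 0,"wy": 0,"wz": 0},
    {"fingers": -1,"x": 0,"y": 0,"z": 0,"wx": 0,"wy": 0,"wz": 0},
  ],
)

```text
time_s: 27.65
tcp_pos: [0.45, 0.0981, 0.0596]
orientation: [3.14, 0.003, 2.889]
force: [0.6, 1.7, 3.4]
opening: 0.0437
```

>>> drive_tool(
  motion=[
    {"fingers": -1,"x": 0,"y": 0,"z": -1.0,"wx": 0,"wy": 0,"wz": 0},
    {"fingers": -1,"x": 0,"y": 0,"z": -2.5,"wx": 0,"wy": 0,"wz": 0},
    {"fingers": -1,"x": 0,"y": 0,"z": -3.5,"wx": 0,"wy": 0,"wz": 0},
    {"fingers": -1,"x": 0,"y": 0,"z": -3,"wx": 0,"wy": 0,"wz": 0},
    {"fingers": -1,"x": 0,"y": 0,"z": -1.5,"wx": 0,"wy": 0,"wz": 0},
    {"fingers": -1,"x": 0,"y": 0,"z": 0,"wx": 0,"wy": 0,"wz": 0},
    {"fingers": -1,"x": 0,"y": 0,"z": 0,"wx": 0,"wy": 0,"wz": 0},
  ],
)

```text
time_s: 28.23
tcp_pos: [0.449, 0.0975, 0.1731]
orientation: [3.142, 0.001, 2.889]
force: [0.3, -0.3, -6.4]
opening: 0.0435
```

```bash
python3 -c "
from h import *
t=bw(-.046,.046,0)
go(t[0],t[1],.15)
snap('scene','s20',(250,120,450,320),3)"
```

```text
t 28.23 pos [0.449  0.0975 0.1731] rpy [1.8000e+02 3.0000e-02 1.6552e+02] F [ 0.3 -0.3 -6.4] open 0.0435
shift cm [-14.86 -11.82   2.32] rows 6 each [-2.476 -1.971  0.386]
```

View pics/s20.png

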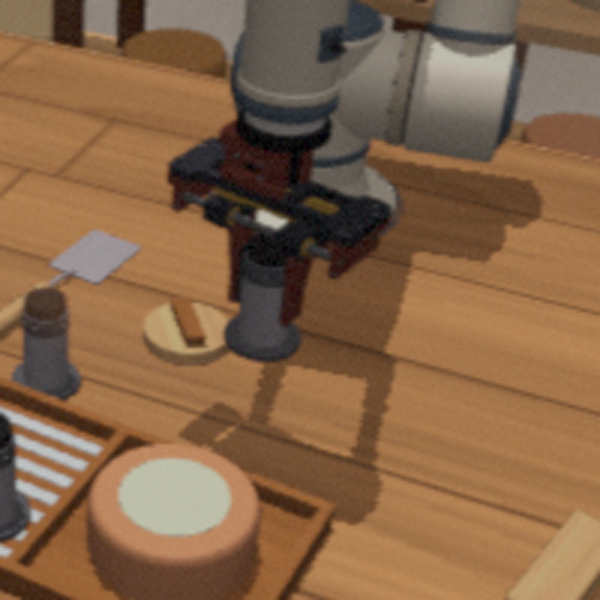

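>>> drive_tool(
  motion=[
    {"fingers": -1,"x": -1.5,"y": -1.2,"z": 0,"wx": 0,"wy": 0,"wz": 0},
    {"fingers": -1,"x": -2.5,"y": -2.0,"z": 0,"wx": 0,"wy": 0,"wz": 0},
    {"fingers": -1,"x": -2.5,"y": -2.0,"z": 0,"wx": 0,"wy": 0,"wz": 0},
    {"fingers": -1,"x": -2.5,"y": -2.0,"z": 0,"wx": 0,"wy": 0,"wz": 0},
    {"fingers": -1,"x": -2.5,"y": -2.0,"z": 0,"wx": 0,"wy": 0,"wz": 0},
    {"fingers": -1,"x": -2.0,"y": -1.5,"z": 0.3,"wx": 0,"wy": 0,"wz": 0},
    {"fingers": -1,"x": -1.0,"y": -0.8,"z": 0.5,"wx": 0,"wy": 0,"wz": 0},
    {"fingers": -1,"x": -0.4,"y": -0.3,"z": 0.5,"wx": 0,"wy": 0,"wz": 0},
    {"fingers": -1,"x": 0,"y": 0,"z": 0,"wx": 0,"wy": 0,"wz": 0},
    {"fingers": -1,"x": 0,"y": 0,"z": 0,"wx": 0,"wy": 0,"wz": 0},
    {"fingers": -1,"x": 0,"y": 0,"z": 0,"wx": 0,"wy": 0,"wz": 0},
  ],
)

```text
time_s: 29.2
tcp_pos: [0.5631, -0.0527, 0.1596]
orientation: [3.141, -0.001, 2.89]
force: [-0.6, 0.3, -5.4]
opening: 0.0437
```

```bash
python3 -c "
from h import *
t=bw(-.046,.046,0)
go(t[0],t[1],.075)"
```

```text
t 29.2 pos [ 0.5631 -0.0527  0.1596] rpy [ 1.7998e+02 -7.0000e-02  1.6559e+02] F [-0.6  0.3 -5.4] open 0.0437
shift cm [-0.07 -0.13  8.46] rows 3 each [-0.023 -0.045  2.82 ]
```

>>> drive_tool(
  motion=[
    {"fingers": -1,"x": -0.05,"y": -0.13,"z": 2,"wx": 0,"wy": 0,"wz": 0},
    {"fingers": -1,"x": 0,"y": 0,"z": 2.5,"wx": 0,"wy": 0,"wz": 0},
    {"fingers": -1,"x": 0,"y": 0,"z": 1.8,"wx": 0,"wy": 0,"wz": 0},
    {"fingers": -1,"x": 0,"y": 0,"z": 0.9,"wx": 0,"wy": 0,"wz": 0},
    {"fingers": -1,"x": 0,"y": 0,"z": 0.4,"wx": 0,"wy": 0,"wz": 0},
    {"fingers": -1,"x": 0,"y": 0,"z": 0.2,"wx": 0,"wy": 0,"wz": 0},
    {"fingers": -1,"x": 0,"y": 0,"z": 0,"wx": 0,"wy": 0,"wz": 0},
    {"fingers": -1,"x": 0,"y": 0,"z": 0,"wx": 0,"wy": 0,"wz": 0},
  ],
)

```text
time_s: 29.87
tcp_pos: [0.5647, -0.0552, 0.0836]
orientation: [3.141, 0.003, 2.889]
force: [-0.3, 0.8, -5.9]
opening: 0.0437
```

```bash
python3 -c "
from h import *
t=bw(-.046,.046,0)
go(t[0],t[1],.070)
snap('scene','s21',(180,150,350,320),3.5)"
```

```text
t 29.87 pos [ 0.5647 -0.0552  0.0836] rpy [1.7998e+02 1.4000e-01 1.6554e+02] F [-0.3  0.8 -5.9] open 0.0437
shift cm [0.17 0.07 1.36] rows 1 each [0.165 0.074 1.362]
```

View pics/s21.png

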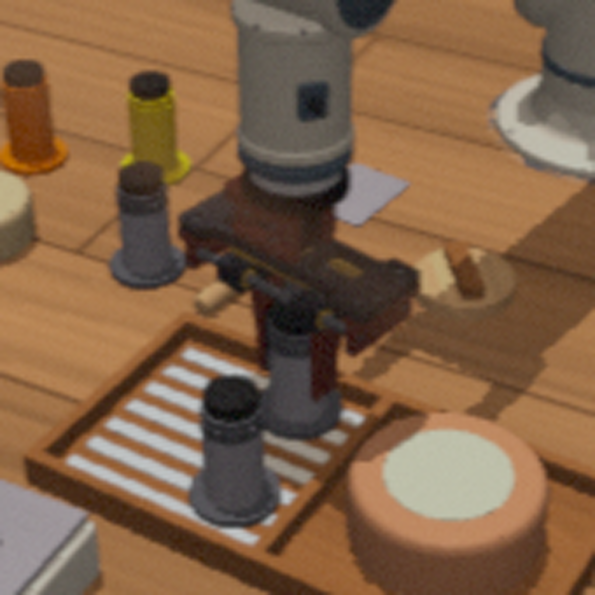

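>>> drive_tool(
  motion=[
    {"fingers": -1,"x": 0.1,"y": 0.05,"z": 0.4,"wx": 0,"wy": 0,"wz": 0},
    {"fingers": -1,"x": 0,"y": 0,"z": 0.4,"wx": 0,"wy": 0,"wz": 0},
    {"fingers": -1,"x": 0,"y": 0,"z": 0.2,"wx": 0,"wy": 0,"wz": 0},
    {"fingers": -1,"x": 0,"y": 0,"z": 0.1,"wx": 0,"wy": 0,"wz": 0},
  ],
)

```text
time_s: 30.25
tcp_pos: [0.5627, -0.0545, 0.0702]
orientation: [-3.141, -0.001, 2.889]
force: [1.3, 0.4, -4.8]
opening: 0.0435
```

>>> drive_tool(
  motion=[
    {"fingers": -1,"x": 0,"y": 0,"z": 0.15,"wx": 0,"wy": 0,"wz": 0},
    {"fingers": -1,"x": 0,"y": 0,"z": 0.1,"wx": 0,"wy": 0,"wz": 0},
  ],
)

```text
time_s: 30.42
tcp_pos: [0.5629, -0.0546, 0.0697]
orientation: [-3.141, -0.0, 2.889]
force: [-6.7, 0.6, 8.0]
opening: 0.0436
```

Touched down; release and rise.

>>> drive_tool(
  motion=[
    {"fingers": 0.4,"x": 0,"y": 0,"z": 0,"wx": 0,"wy": 0,"wz": 0},
    {"fingers": 0.4,"x": 0,"y": 0,"z": 0,"wx": 0,"wy": 0,"wz": 0},
    {"fingers": 0.4,"x": 0,"y": 0,"z": 0,"wx": 0,"wy": 0,"wz": 0},
    {"fingers": 0.4,"x": 0,"y": 0,"z": -1,"wx": 0,"wy": 0,"wz": 0},
    {"fingers": 0.4,"x": 0,"y": 0,"z": -2,"wx": 0,"wy": 0,"wz": 0},
    {"fingers": 0.4,"x": 0,"y": 0,"z": -3,"wx": 0,"wy": 0,"wz": 0},
    {"fingers": 0.5,"x": 0,"y": 0,"z": -3,"wx": 0,"wy": 0,"wz": 0},
    {"fingers": 0.6,"x": 0,"y": 0,"z": -1,"wx": 0,"wy": 0,"wz": 0},
    {"fingers": 0.6,"x": 0,"y": 0,"z": 0,"wx": 0,"wy": 0,"wz": 0},
    {"fingers": 0.6,"x": 0,"y": 0,"z": 0,"wx": 0,"wy": 0,"wz": 0},
  ],
)

```text
time_s: 31.25
tcp_pos: [0.5634, -0.0546, 0.1687]
orientation: [3.141, 0.001, 2.889]
force: [-0.8, 0.2, -1.1]
opening: 0.0699
```

```bash
python3 chk.py 22 .655,-.061,.01 .563,-.0546,.01 .4597,-.1104,0 .4274,-.2783,0
python3 -c "
from h import *
go(.4597,-.1104,.160)"
```

```text
t 31.35 pos [ 0.5624 -0.0545  0.1663] rpy [-1.7998e+02 -1.7000e-01  1.6552e+02] F [0.5 0.1 0.3] open 0.0698
shift cm [ 8.54 -7.98  0.66] rows 4 each [ 2.135 -1.996  0.164]
```

View pics/s22.png

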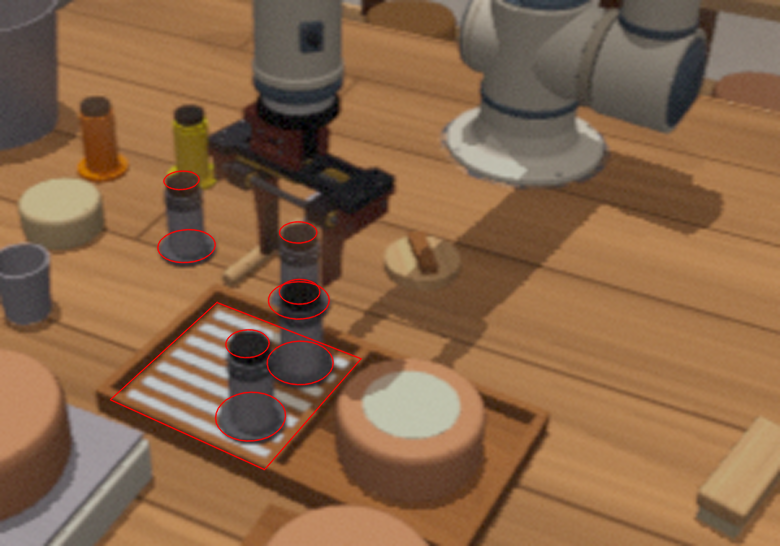

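View pics/t22.png

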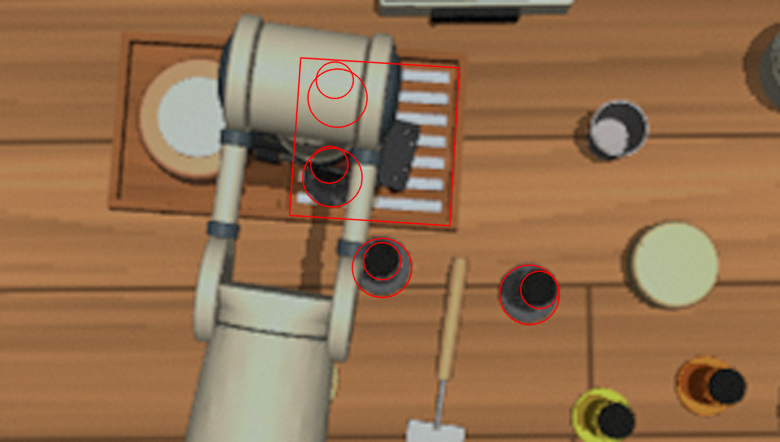

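>>> drive_tool(
  motion=[
    {"fingers": 0.6,"x": 1.2,"y": -1.1,"z": 0,"wx": 0,"wy": 0,"wz": 0},
    {"fingers": 0.6,"x": 2.3,"y": -2.2,"z": 0,"wx": 0,"wy": 0,"wz": 0},
    {"fingers": 0.6,"x": 2.3,"y": -2.2,"z": 0,"wx": 0,"wy": 0,"wz": 0},
    {"fingers": 0.6,"x": 1.6,"y": -1.5,"z": 0.2,"wx": 0,"wy": 0,"wz": 0},
    {"fingers": 0.6,"x": 0.9,"y": -0.8,"z": 0.2,"wx": 0,"wy": 0,"wz": 0},
    {"fingers": 0.6,"x": 0.3,"y": -0.2,"z": 0.1,"wx": 0,"wy": 0,"wz": 0},
    {"fingers": 0.6,"x": 0,"y": 0,"z": 0,"wx": 0,"wy": 0,"wz": 0},
    {"fingers": 0.6,"x": 0,"y": 0,"z": 0,"wx": 0,"wy": 0,"wz": 0},
    {"fingers": 0.6,"x": 0,"y": 0,"z": 0,"wx": 0,"wy": 0,"wz": 0},
  ],
)

```text
time_s: 32.1
tcp_pos: [0.4602, -0.1101, 0.1629]
orientation: [3.141, -0.001, 2.89]
force: [0.1, -0.4, -0.2]
opening: 0.0701
```

```bash
python3 chk.py 23 .655,-.061,.01 .563,-.0546,.01 .4597,-.1104,0 .4274,-.2783,0
python3 -c "
from h import *
go(.4597,-.1104,.058)"
```

```text
t 32.2 pos [ 0.4603 -0.1101  0.1631] rpy [ 1.7999e+02 -3.0000e-02  1.6557e+02] F [-0.4  0.4 -0.4] open 0.0702
shift cm [ 0.05 -0.05 10.51] rows 3 each [ 0.016 -0.016  3.505]
```

View pics/s23.png

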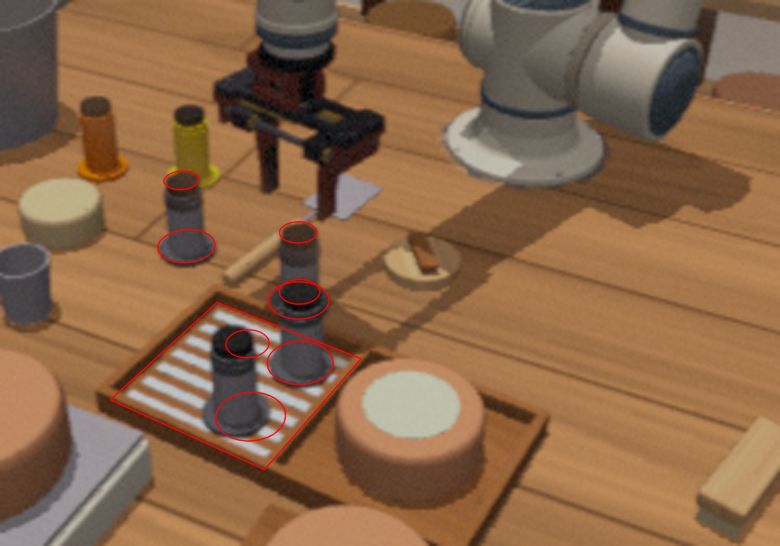

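View pics/t23.png

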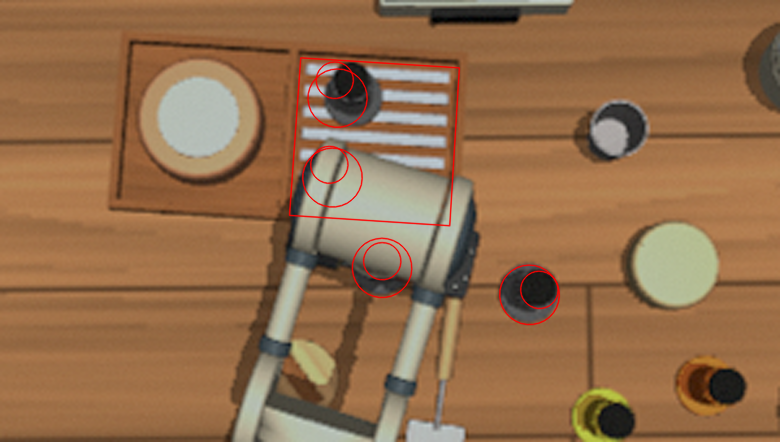

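>>> drive_tool(
  motion=[
    {"fingers": 0.6,"x": 0.05,"y": -0.05,"z": 1.5,"wx": 0,"wy": 0,"wz": 0},
    {"fingers": 0.6,"x": 0,"y": 0,"z": 2.5,"wx": 0,"wy": 0,"wz": 0},
    {"fingers": 0.6,"x": 0,"y": 0,"z": 3,"wx": 0,"wy": 0,"wz": 0},
    {"fingers": 0.6,"x": 0,"y": 0,"z": 2.1,"wx": 0,"wy": 0,"wz": 0},
    {"fingers": 0.6,"x": 0,"y": 0,"z": 1.1,"wx": 0,"wy": 0,"wz": 0},
    {"fingers": 0.6,"x": 0,"y": 0,"z": 0.4,"wx": 0,"wy": 0,"wz": 0},
    {"fingers": -1,"x": 0,"y": 0,"z": 0,"wx": 0,"wy": 0,"wz": 0},
    {"fingers": -1,"x": 0,"y": 0,"z": 0,"wx": 0,"wy": 0,"wz": 0},
    {"fingers": -1,"x": 0,"y": 0,"z": 0,"wx": 0,"wy": 0,"wz": 0},
    {"fingers": -1,"x": 0,"y": 0,"z": 0,"wx": 0,"wy": 0,"wz": 0},
    {"fingers": -1,"x": 0,"y": 0,"z": 0,"wx": 0,"wy": 0,"wz": 0},
  ],
)

```text
time_s: 33.12
tcp_pos: [0.4602, -0.1106, 0.0591]
orientation: [3.14, 0.003, 2.889]
force: [1.1, 2.2, 4.2]
opening: 0.0434
```

>>> drive_tool(
  motion=[
    {"fingers": -1,"x": 0,"y": 0,"z": -1.0,"wx": 0,"wy": 0,"wz": 0},
    {"fingers": -1,"x": 0,"y": 0,"z": -2.5,"wx": 0,"wy": 0,"wz": 0},
    {"fingers": -1,"x": 0,"y": 0,"z": -3.5,"wx": 0,"wy": 0,"wz": 0},
    {"fingers": -1,"x": 0,"y": 0,"z": -3.5,"wx": 0,"wy": 0,"wz": 0},
    {"fingers": -1,"x": 0,"y": 0,"z": -2.5,"wx": 0,"wy": 0,"wz": 0},
    {"fingers": -1,"x": 0,"y": 0,"z": -1,"wx": 0,"wy": 0,"wz": 0},
    {"fingers": -1,"x": 0,"y": 0,"z": 0,"wx": 0,"wy": 0,"wz": 0},
  ],
)

```text
time_s: 33.7
tcp_pos: [0.46, -0.1113, 0.2002]
orientation: [-3.141, 0.004, 2.889]
force: [0.4, -0.9, -4.7]
opening: 0.0436
```

```bash
python3 chk.py 24 .654,-.078,.01 .563,-.0546,.01 .4274,-.2783,0
python3 -c "
from h import *
t=bw(-.046,-.046,0)
go(t[0],t[1],.165)"
```

```text
t 33.8 pos [ 0.4587 -0.1108  0.1957] rpy [-1.8000e+02 -1.3000e-01  1.6551e+02] F [-0.2 -0.2 -6.4] open 0.0438
shift cm [-10.36  -0.94   3.05] rows 3 each [-3.453 -0.314  1.016]
```

View pics/s24.png

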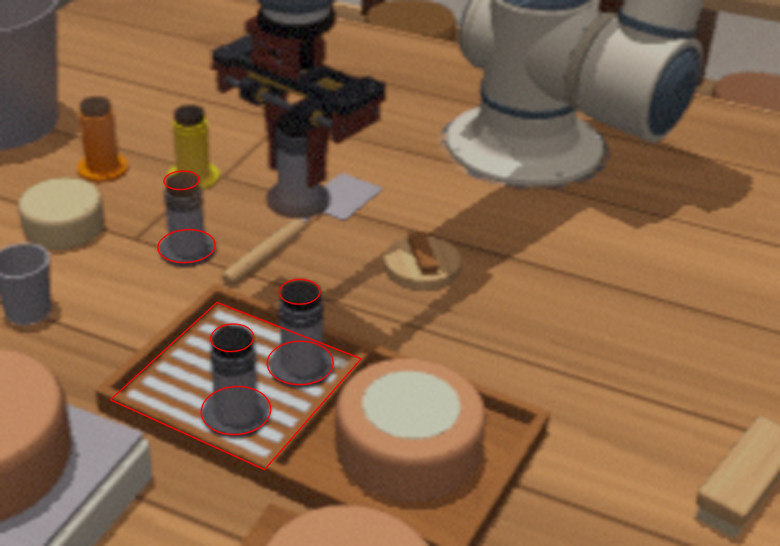

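View pics/t24.png

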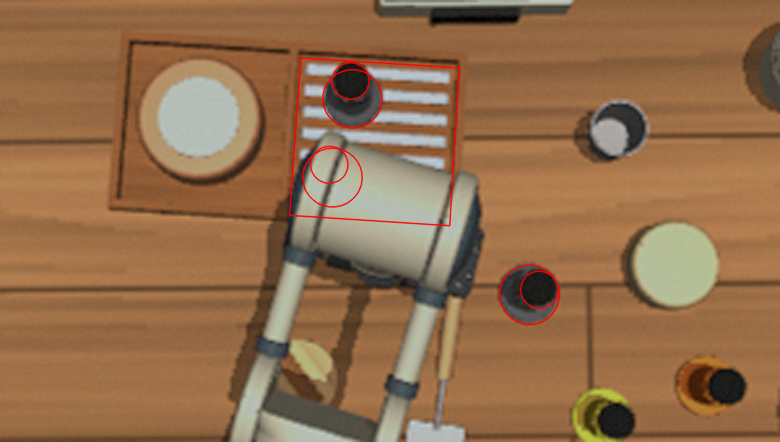

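>>> drive_tool(
  motion=[
    {"fingers": -1,"x": -1.5,"y": -0.2,"z": 0.5,"wx": 0,"wy": 0,"wz": 0},
    {"fingers": -1,"x": -2.6,"y": -0.3,"z": 0.6,"wx": 0,"wy": 0,"wz": 0},
    {"fingers": -1,"x": -2.6,"y": -0.2,"z": 0.6,"wx": 0,"wy": 0,"wz": 0},
    {"fingers": -1,"x": -2.0,"y": -0.2,"z": 0.6,"wx": 0,"wy": 0,"wz": 0},
    {"fingers": -1,"x": -1.2,"y": -0.1,"z": 0.6,"wx": 0,"wy": 0,"wz": 0},
    {"fingers": -1,"x": -0.5,"y": -0.1,"z": 0.4,"wx": 0,"wy": 0,"wz": 0},
    {"fingers": -1,"x": 0,"y": 0,"z": 0,"wx": 0,"wy": 0,"wz": 0},
    {"fingers": -1,"x": 0,"y": 0,"z": 0,"wx": 0,"wy": 0,"wz": 0},
    {"fingers": -1,"x": 0,"y": 0,"z": 0,"wx": 0,"wy": 0,"wz": 0},
  ],
)

```text
time_s: 34.55
tcp_pos: [0.5563, -0.1472, 0.164]
orientation: [3.142, -0.001, 2.889]
force: [0.4, -0.1, -5.3]
opening: 0.0438
```

```bash
python3 -c "
from h import *
t=bw(-.046,-.048,0);print(t)
go(t[0],t[1],.08)"
```

```text
[ 0.556404   -0.14784164  0.01      ]
t 34.55 pos [ 0.5563 -0.1472  0.164 ] rpy [ 1.8000e+02 -8.0000e-02  1.6553e+02] F [ 0.4 -0.1 -5.3] open 0.0438
shift cm [-0.03 -0.06  8.4 ] rows 3 each [-0.011 -0.02   2.799]
```

>>> drive_tool(
  motion=[
    {"fingers": -1,"x": 0,"y": -0.05,"z": 2,"wx": 0,"wy": 0,"wz": 0},
    {"fingers": -1,"x": 0,"y": 0,"z": 2.5,"wx": 0,"wy": 0,"wz": 0},
    {"fingers": -1,"x": 0,"y": 0,"z": 2.0,"wx": 0,"wy": 0,"wz": 0},
    {"fingers": -1,"x": 0,"y": 0,"z": 1.0,"wx": 0,"wy": 0,"wz": 0},
    {"fingers": -1,"x": 0,"y": 0,"z": 0.5,"wx": 0,"wy": 0,"wz": 0},
    {"fingers": -1,"x": 0,"y": 0,"z": 0.3,"wx": 0,"wy": 0,"wz": 0},
    {"fingers": -1,"x": 0,"y": 0,"z": 0.2,"wx": 0,"wy": 0,"wz": 0},
    {"fingers": -1,"x": 0,"y": 0,"z": 0.1,"wx": 0,"wy": 0,"wz": 0},
  ],
)

```text
time_s: 35.22
tcp_pos: [0.5576, -0.1482, 0.0798]
orientation: [-3.141, 0.002, 2.889]
force: [0.4, -0.2, -4.1]
opening: 0.0438
```

```bash
python3 -c "
from h import *
t=bw(-.046,-.048,0)
go(t[0],t[1],.069)
snap('scene','s25',(180,150,350,320),3.5)"
```

```text
t 35.22 pos [ 0.5576 -0.1482  0.0798] rpy [-1.7999e+02  1.3000e-01  1.6552e+02] F [ 0.4 -0.2 -4.1] open 0.0438
shift cm [0.13 0.01 1.08] rows 1 each [0.131 0.006 1.083]
```

View pics/s25.png

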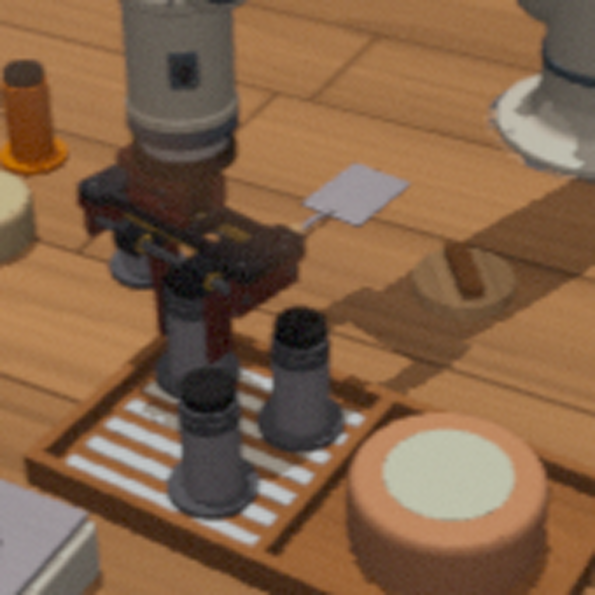

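>>> drive_tool(
  motion=[
    {"fingers": -1,"x": 0.05,"y": 0,"z": 0.3,"wx": 0,"wy": 0,"wz": 0},
    {"fingers": -1,"x": 0,"y": 0,"z": 0.3,"wx": 0,"wy": 0,"wz": 0},
    {"fingers": -1,"x": 0,"y": 0,"z": 0.15,"wx": 0,"wy": 0,"wz": 0},
    {"fingers": -1,"x": 0,"y": 0,"z": 0.1,"wx": 0,"wy": 0,"wz": 0},
  ],
)

```text
time_s: 35.6
tcp_pos: [0.5564, -0.1479, 0.0696]
orientation: [3.142, -0.0, 2.889]
force: [0.1, 0.5, -4.7]
opening: 0.0433
```

>>> drive_tool(
  motion=[
    {"fingers": -1,"x": 0,"y": 0,"z": 0.12,"wx": 0,"wy": 0,"wz": 0},
    {"fingers": -1,"x": 0,"y": 0,"z": 0.1,"wx": 0,"wy": 0,"wz": 0},
  ],
)

```text
time_s: 35.77
tcp_pos: [0.5565, -0.1479, 0.0691]
orientation: [-3.142, 0.0, 2.889]
force: [-6.8, 2.1, 8.5]
opening: 0.0439
```

>>> drive_tool(
  motion=[
    {"fingers": 0.4,"x": 0,"y": 0,"z": 0,"wx": 0,"wy": 0,"wz": 0},
    {"fingers": 0.4,"x": 0,"y": 0,"z": 0,"wx": 0,"wy": 0,"wz": 0},
    {"fingers": 0.4,"x": 0,"y": 0,"z": 0,"wx": 0,"wy": 0,"wz": 0},
    {"fingers": 0.4,"x": 0,"y": 0,"z": -1,"wx": 0,"wy": 0,"wz": 0},
    {"fingers": 0.4,"x": 0,"y": 0,"z": -2,"wx": 0,"wy": 0,"wz": 0},
    {"fingers": 0.4,"x": 0,"y": 0,"z": -3,"wx": 0,"wy": 0,"wz": 0},
    {"fingers": 0.5,"x": 0,"y": 0,"z": -3,"wx": 0,"wy": 0,"wz": 0},
    {"fingers": 0.6,"x": 0,"y": 0,"z": -1,"wx": 0,"wy": 0,"wz": 0},
    {"fingers": 0.6,"x": 0,"y": 0,"z": 0,"wx": 0,"wy": 0,"wz": 0},
    {"fingers": 0.6,"x": 0,"y": 0,"z": 0,"wx": 0,"wy": 0,"wz": 0},
  ],
)

```text
time_s: 36.6
tcp_pos: [0.5568, -0.148, 0.168]
orientation: [-3.141, 0.001, 2.889]
force: [-0.2, -0.2, -1.0]
opening: 0.0705
```

```bash
python3 chk.py 26 .656,-.079,.01 .563,-.0546,.01 .5565,-.148,.01 .4274,-.2783,0
python3 -c "
from h import *
go(.4274,-.2783,.160)"
```

```text
t 36.7 pos [ 0.5558 -0.1477  0.1655] rpy [179.99  -0.18 165.52] F [ 0.2 -0.6 -0.6] open 0.0703
shift cm [  9.17 -15.86   0.58] rows 5 each [ 1.834 -3.172  0.116]
```

View pics/s26.png

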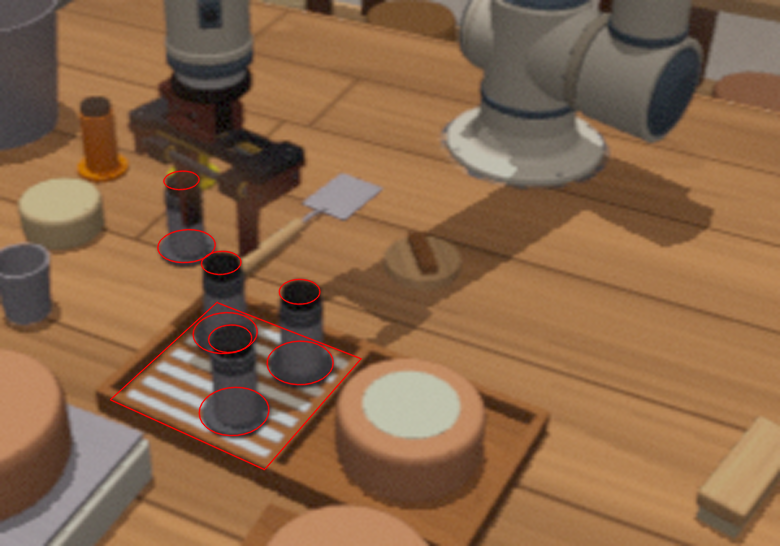

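View pics/t26.png

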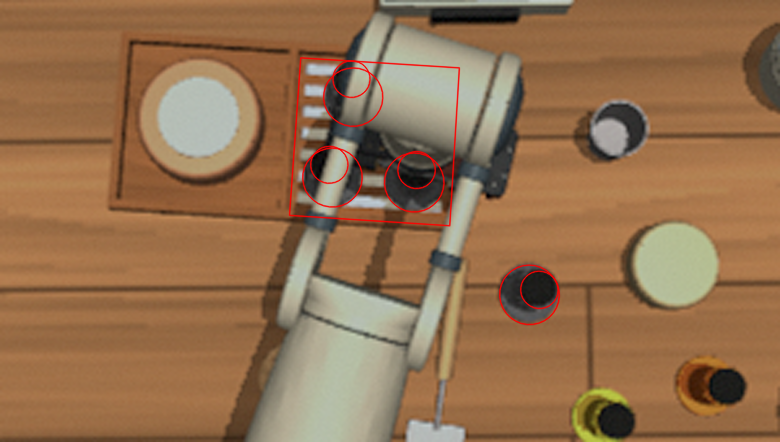

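C stands in its slot; D unchanged at crop (530,292). On to D.

>>> drive_tool(
  motion=[
    {"fingers": 0.6,"x": 0.9,"y": -1.6,"z": 0,"wx": 0,"wy": 0,"wz": 0},
    {"fingers": 0.6,"x": 1.9,"y": -3.2,"z": 0,"wx": 0,"wy": 0,"wz": 0},
    {"fingers": 0.6,"x": 1.9,"y": -3.2,"z": 0,"wx": 0,"wy": 0,"wz": 0},
    {"fingers": 0.6,"x": 1.9,"y": -3.2,"z": 0,"wx": 0,"wy": 0,"wz": 0},
    {"fingers": 0.6,"x": 1.4,"y": -2.5,"z": 0.2,"wx": 0,"wy": 0,"wz": 0},
    {"fingers": 0.6,"x": 0.8,"y": -1.5,"z": 0.2,"wx": 0,"wy": 0,"wz": 0},
    {"fingers": 0.6,"x": 0.4,"y": -0.6,"z": 0,"wx": 0,"wy": 0,"wz": 0},
    {"fingers": 0.6,"x": 0,"y": 0,"z": 0,"wx": 0,"wy": 0,"wz": 0},
    {"fingers": 0.6,"x": 0,"y": 0,"z": 0,"wx": 0,"wy": 0,"wz": 0},
    {"fingers": 0.6,"x": 0,"y": 0,"z": 0,"wx": 0,"wy": 0,"wz": 0},
  ],
)

```text
time_s: 37.53
tcp_pos: [0.4286, -0.277, 0.1632]
orientation: [3.141, -0.001, 2.89]
force: [0.2, 0.4, -0.3]
opening: 0.0702
```

```bash
python3 chk.py 27 .656,-.079,.01 .563,-.0546,.01 .5565,-.148,.01 .4274,-.2783,0
python3 -c "
from h import *
go(.4274,-.2783,.058)"
```

```text
t 37.63 pos [ 0.4287 -0.277   0.1635] rpy [ 1.7998e+02 -2.0000e-02  1.6562e+02] F [-0.   0.3  0.9] open 0.0705
shift cm [ 0.09 -0.17 10.55] rows 3 each [ 0.03  -0.055  3.517]
```

View pics/s27.png

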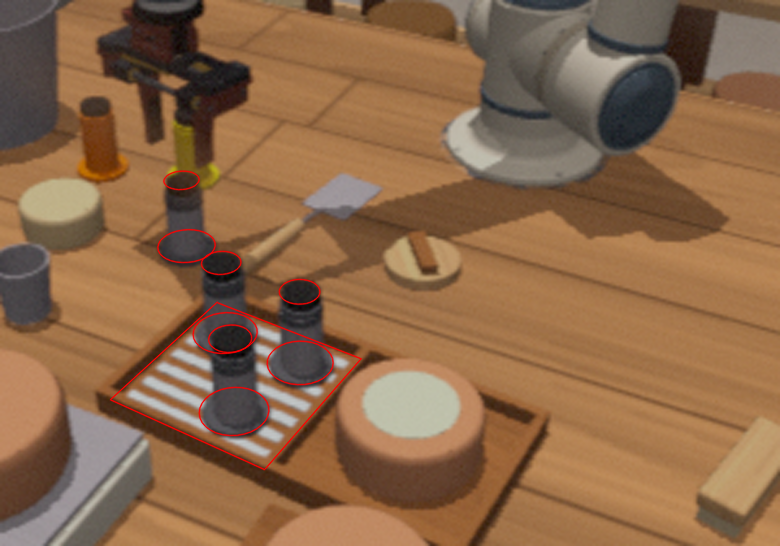

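View pics/t27.png

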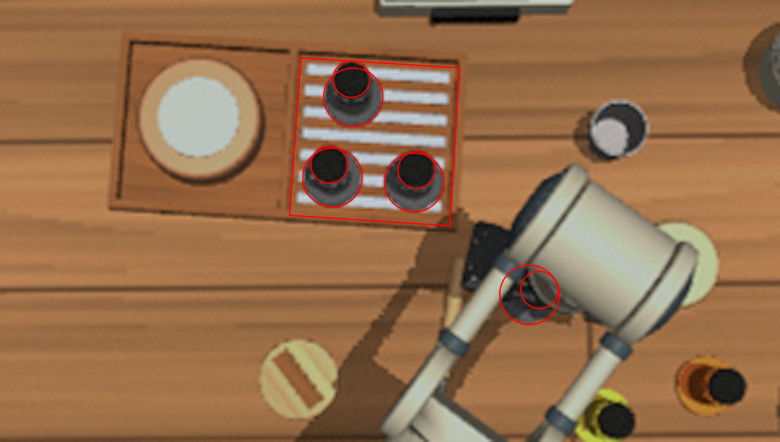

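>>> drive_tool(
  motion=[
    {"fingers": 0.6,"x": 0.05,"y": -0.15,"z": 1.5,"wx": 0,"wy": 0,"wz": 0},
    {"fingers": 0.6,"x": 0,"y": 0,"z": 2.5,"wx": 0,"wy": 0,"wz": 0},
    {"fingers": 0.6,"x": 0,"y": 0,"z": 3,"wx": 0,"wy": 0,"wz": 0},
    {"fingers": 0.6,"x": 0,"y": 0,"z": 2.1,"wx": 0,"wy": 0,"wz": 0},
    {"fingers": 0.6,"x": 0,"y": 0,"z": 1.1,"wx": 0,"wy": 0,"wz": 0},
    {"fingers": 0.6,"x": 0,"y": 0,"z": 0.4,"wx": 0,"wy": 0,"wz": 0},
    {"fingers": -1,"x": 0,"y": 0,"z": 0,"wx": 0,"wy": 0,"wz": 0},
    {"fingers": -1,"x": 0,"y": 0,"z": 0,"wx": 0,"wy": 0,"wz": 0},
    {"fingers": -1,"x": 0,"y": 0,"z": 0,"wx": 0,"wy": 0,"wz": 0},
    {"fingers": -1,"x": 0,"y": 0,"z": 0,"wx": 0,"wy": 0,"wz": 0},
    {"fingers": -1,"x": 0,"y": 0,"z": 0,"wx": 0,"wy": 0,"wz": 0},
  ],
)

```text
time_s: 38.55
tcp_pos: [0.428, -0.2792, 0.0594]
orientation: [3.141, 0.003, 2.889]
force: [1.4, 3.5, 4.5]
opening: 0.0435
```

>>> drive_tool(
  motion=[
    {"fingers": -1,"x": 0,"y": 0,"z": -1.0,"wx": 0,"wy": 0,"wz": 0},
    {"fingers": -1,"x": 0,"y": 0,"z": -2.5,"wx": 0,"wy": 0,"wz": 0},
    {"fingers": -1,"x": 0,"y": 0,"z": -4,"wx": 0,"wy": 0,"wz": 0},
    {"fingers": -1,"x": 0,"y": 0,"z": -4,"wx": 0,"wy": 0,"wz": 0},
    {"fingers": -1,"x": 0,"y": 0,"z": -2.5,"wx": 0,"wy": 0,"wz": 0},
    {"fingers": -1,"x": 0,"y": 0,"z": -1,"wx": 0,"wy": 0,"wz": 0},
    {"fingers": -1,"x": 0,"y": 0,"z": 0,"wx": 0,"wy": 0,"wz": 0},
    {"fingers": -1,"x": 0,"y": 0,"z": 0,"wx": 0,"wy": 0,"wz": 0},
  ],
)

```text
time_s: 39.22
tcp_pos: [0.4267, -0.2791, 0.2062]
orientation: [3.141, -0.002, 2.889]
force: [0.1, -0.8, -5.7]
opening: 0.0437
```

```bash
python3 chk.py 28 .656,-.079,.01 .563,-.0546,.01 .5565,-.148,.01
python3 -c "
from h import *
t=bw(.046,-.049,0);print(t)
go(t[0],t[1],.19)"
```

```text
[ 0.64808369 -0.15557687  0.01      ]
t 39.32 pos [ 0.4262 -0.2786  0.2044] rpy [179.89  -0.28 165.51] F [-0.1  0.8 -5.9] open 0.0439
shift cm [-18.41  17.46   1.38] rows 7 each [-2.63   2.495  0.198]
```

View pics/s28.png

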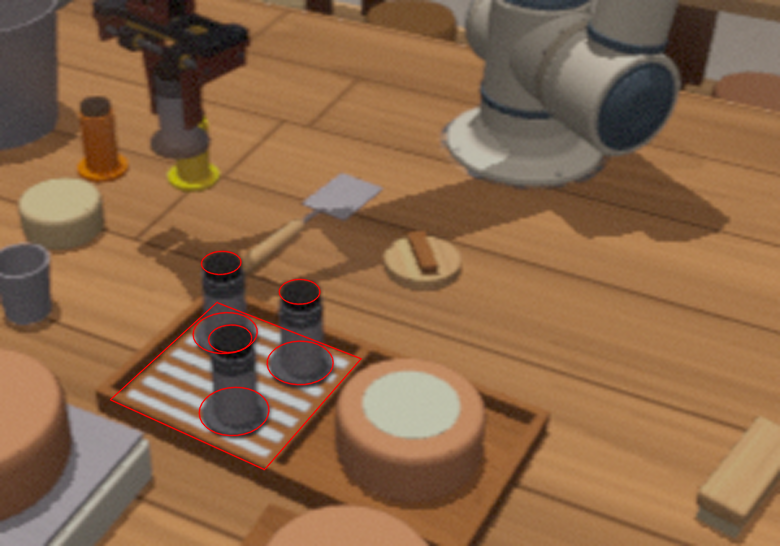

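View pics/t28.png

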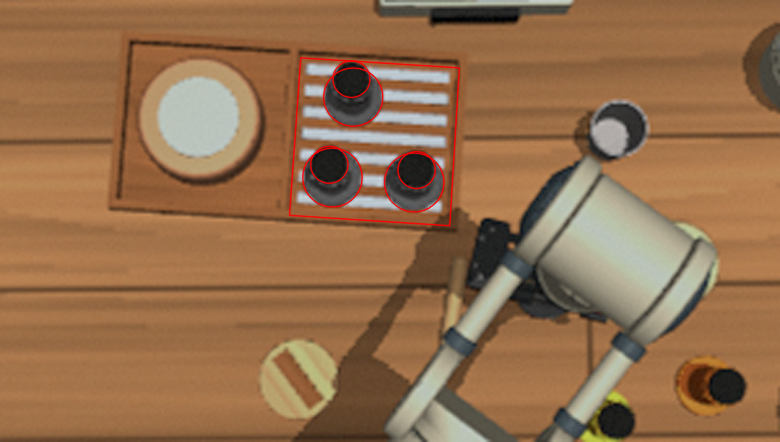

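>>> drive_tool(
  motion=[
    {"fingers": -1,"x": -1.3,"y": 1.2,"z": 0,"wx": 0,"wy": 0,"wz": 0},
    {"fingers": -1,"x": -2.6,"y": 2.5,"z": 0,"wx": 0,"wy": 0,"wz": 0},
    {"fingers": -1,"x": -2.6,"y": 2.5,"z": 0,"wx": 0,"wy": 0,"wz": 0},
    {"fingers": -1,"x": -2.6,"y": 2.5,"z": 0,"wx": 0,"wy": 0,"wz": 0},
    {"fingers": -1,"x": -2.6,"y": 2.5,"z": 0,"wx": 0,"wy": 0,"wz": 0},
    {"fingers": -1,"x": -2.6,"y": 2.4,"z": 0.3,"wx": 0,"wy": 0,"wz": 0},
    {"fingers": -1,"x": -2.1,"y": 2.0,"z": 0.4,"wx": 0,"wy": 0,"wz": 0},
    {"fingers": -1,"x": -1.4,"y": 1.3,"z": 0.5,"wx": 0,"wy": 0,"wz": 0},
    {"fingers": -1,"x": -0.6,"y": 0.5,"z": 0.5,"wx": 0,"wy": 0,"wz": 0},
    {"fingers": -1,"x": 0,"y": 0,"z": 0,"wx": 0,"wy": 0,"wz": 0},
    {"fingers": -1,"x": 0,"y": 0,"z": 0,"wx": 0,"wy": 0,"wz": 0},
    {"fingers": -1,"x": 0,"y": 0,"z": 0,"wx": 0,"wy": 0,"wz": 0},
  ],
)

```text
time_s: 40.32
tcp_pos: [0.6477, -0.1576, 0.1901]
orientation: [-3.141, -0.002, 2.888]
force: [0.3, -0.5, -4.6]
opening: 0.0437
```

```bash
python3 -c "
from h import *
t=bw(.046,-.049,0);print(t)
go(t[0],t[1],.14)"
```

```text
[ 0.64808369 -0.15557687  0.01      ]
t 40.32 pos [ 0.6477 -0.1576  0.1901] rpy [-1.7997e+02 -9.0000e-02  1.6546e+02] F [ 0.3 -0.5 -4.6] open 0.0437
shift cm [0.   0.21 5.01] rows 2 each [2.000e-03 1.060e-01 2.506e+00]
```

Descend in two stages, looking in between.

>>> drive_tool(
  motion=[
    {"fingers": -1,"x": 0,"y": 0.15,"z": 1.5,"wx": 0,"wy": 0,"wz": 0},
    {"fingers": -1,"x": 0,"y": 0,"z": 2,"wx": 0,"wy": 0,"wz": 0},
    {"fingers": -1,"x": 0,"y": 0,"z": 1,"wx": 0,"wy": 0,"wz": 0},
    {"fingers": -1,"x": 0,"y": 0,"z": 0.5,"wx": 0,"wy": 0,"wz": 0},
    {"fingers": -1,"x": 0,"y": 0,"z": 0,"wx": 0,"wy": 0,"wz": 0},
    {"fingers": -1,"x": 0,"y": 0,"z": 0,"wx": 0,"wy": 0,"wz": 0},
  ],
)

```text
time_s: 40.82
tcp_pos: [0.6489, -0.1557, 0.1414]
orientation: [-3.141, 0.0, 2.888]
force: [0.8, 0.2, -4.7]
opening: 0.0437
```

```bash
python3 -c "
from h import *
t=bw(.046,-.049,0);print(t)
go(t[0],t[1],.08)
snap('scene','s29',(180,150,350,320),3.5)"
```

```text
[ 0.64808369 -0.15557687  0.01      ]
t 40.82 pos [ 0.6489 -0.1557  0.1414] rpy [-1.7999e+02  3.0000e-02  1.6549e+02] F [ 0.8  0.2 -4.7] open 0.0437
shift cm [ 0.09 -0.    6.14] rows 2 each [ 4.400e-02 -2.000e-03  3.072e+00]
```

View pics/s29.png

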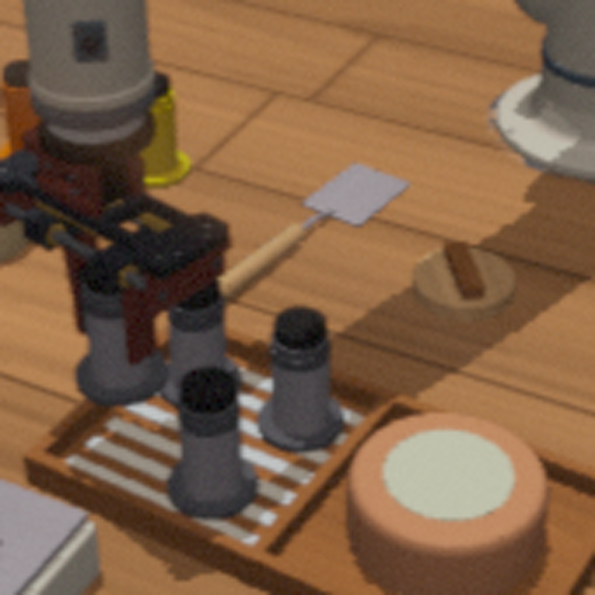

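>>> drive_tool(
  motion=[
    {"fingers": -1,"x": 0.05,"y": 0,"z": 1.5,"wx": 0,"wy": 0,"wz": 0},
    {"fingers": -1,"x": 0,"y": 0,"z": 2,"wx": 0,"wy": 0,"wz": 0},
    {"fingers": -1,"x": 0,"y": 0,"z": 1.2,"wx": 0,"wy": 0,"wz": 0},
    {"fingers": -1,"x": 0,"y": 0,"z": 0.7,"wx": 0,"wy": 0,"wz": 0},
    {"fingers": -1,"x": 0,"y": 0,"z": 0.4,"wx": 0,"wy": 0,"wz": 0},
    {"fingers": -1,"x": 0,"y": 0,"z": 0.3,"wx": 0,"wy": 0,"wz": 0},
    {"fingers": -1,"x": 0,"y": 0,"z": 0,"wx": 0,"wy": 0,"wz": 0},
  ],
)

```text
time_s: 41.45
tcp_pos: [0.6488, -0.1552, 0.0799]
orientation: [-3.142, 0.0, 2.889]
force: [0.2, -0.6, -5.4]
opening: 0.0436
```

```bash
python3 -c "
from h import *
t=bw(.046,-.049,0);print(t)
go(t[0],t[1],.069)
snap('scene','s30',(180,150,350,320),3.5)"
```

```text
[ 0.64808369 -0.15557687  0.01      ]
t 41.45 pos [ 0.6488 -0.1552  0.0799] rpy [-1.8000e+02  1.0000e-02  1.6553e+02] F [ 0.2 -0.6 -5.4] open 0.0436
shift cm [ 0.06 -0.06  1.09] rows 1 each [ 0.059 -0.056  1.089]
```

View pics/s30.png

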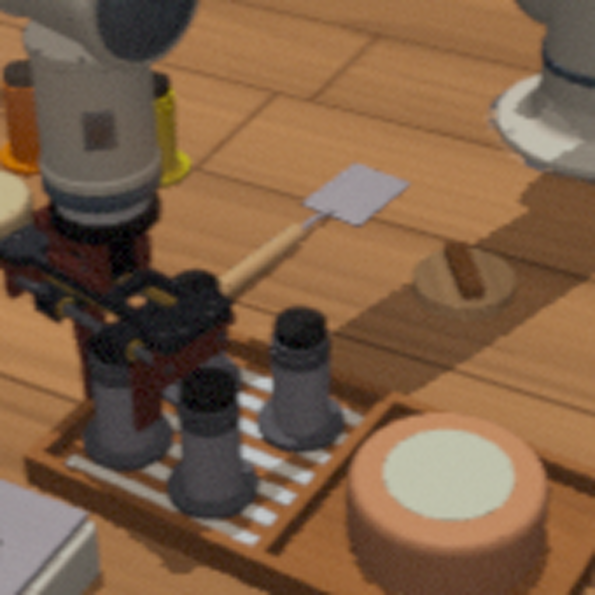

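Clear all around; set it down.

>>> drive_tool(
  motion=[
    {"fingers": -1,"x": 0.05,"y": -0.05,"z": 0.3,"wx": 0,"wy": 0,"wz": 0},
    {"fingers": -1,"x": 0,"y": 0,"z": 0.3,"wx": 0,"wy": 0,"wz": 0},
    {"fingers": -1,"x": 0,"y": 0,"z": 0.2,"wx": 0,"wy": 0,"wz": 0},
    {"fingers": -1,"x": 0,"y": 0,"z": 0.1,"wx": 0,"wy": 0,"wz": 0},
  ],
)

```text
time_s: 41.83
tcp_pos: [0.6479, -0.1555, 0.0704]
orientation: [3.142, -0.0, 2.889]
force: [-0.0, 0.5, -5.7]
opening: 0.0435
```

>>> drive_tool(
  motion=[
    {"fingers": -1,"x": 0,"y": 0,"z": 0.12,"wx": 0,"wy": 0,"wz": 0},
    {"fingers": -1,"x": 0,"y": 0,"z": 0.1,"wx": 0,"wy": 0,"wz": 0},
  ],
)

```text
time_s: 42.0
tcp_pos: [0.648, -0.1555, 0.0695]
orientation: [-3.142, 0.0, 2.889]
force: [-4.8, -0.4, 3.8]
opening: 0.0438
```

>>> drive_tool(
  motion=[
    {"fingers": 0.3,"x": 0,"y": 0,"z": 0.05,"wx": 0,"wy": 0,"wz": 0},
    {"fingers": 0.3,"x": 0,"y": 0,"z": 0,"wx": 0,"wy": 0,"wz": 0},
    {"fingers": 0.3,"x": 0,"y": 0,"z": 0,"wx": 0,"wy": 0,"wz": 0},
    {"fingers": 0.3,"x": 0,"y": 0,"z": -1,"wx": 0,"wy": 0,"wz": 0},
    {"fingers": 0.3,"x": 0,"y": 0,"z": -2,"wx": 0,"wy": 0,"wz": 0},
    {"fingers": 0.3,"x": 0,"y": 0,"z": -3,"wx": 0,"wy": 0,"wz": 0},
    {"fingers": 0.3,"x": 0,"y": 0,"z": -4,"wx": 0,"wy": 0,"wz": 0},
    {"fingers": 0.3,"x": 0,"y": 0,"z": -4,"wx": 0,"wy": 0,"wz": 0},
    {"fingers": 0.3,"x": 2,"y": 0,"z": -2,"wx": 0,"wy": 0,"wz": 0},
    {"fingers": 0.3,"x": 3,"y": -1.5,"z": 0,"wx": 0,"wy": 0,"wz": 0},
    {"fingers": 0.3,"x": 3,"y": -1.5,"z": 0,"wx": 0,"wy": 0,"wz": 0},
    {"fingers": 0.3,"x": 3,"y": -1.5,"z": 0,"wx": 0,"wy": 0,"wz": 0},
  ],
)

```text
time_s: 43.0
tcp_pos: [0.5294, -0.1716, 0.2299]
orientation: [-3.141, 0.003, 2.89]
force: [-0.4, -1.6, 1.2]
opening: 0.0571
```

>>> drive_tool(
  motion=[
    {"fingers": 0.3,"x": 3,"y": -2.5,"z": 0,"wx": 0,"wy": 0,"wz": 0},
    {"fingers": 0.3,"x": 3,"y": -2.5,"z": 0,"wx": 0,"wy": 0,"wz": 0},
    {"fingers": 0.3,"x": 3,"y": -2.5,"z": 0,"wx": 0,"wy": 0,"wz": 0},
    {"fingers": 0.3,"x": 2,"y": -2.5,"z": 0,"wx": 0,"wy": 0,"wz": 0},
    {"fingers": 0.3,"x": 1,"y": -1,"z": 0,"wx": 0,"wy": 0,"wz": 0},
    {"fingers": 0.3,"x": 0,"y": 0,"z": 0,"wx": 0,"wy": 0,"wz": 0},
    {"fingers": 0.3,"x": 0,"y": 0,"z": 0,"wx": 0,"wy": 0,"wz": 0},
    {"fingers": 0.3,"x": 0,"y": 0,"z": 0,"wx": 0,"wy": 0,"wz": 0},
  ],
)

```text
time_s: 43.67
tcp_pos: [0.3873, -0.2478, 0.2287]
orientation: [-3.142, 0.001, 2.889]
force: [-0.9, 0.3, -0.4]
opening: 0.0572
```

```bash
python3 chk.py 31 .656,-.079,.01 .563,-.0546,.01 .5565,-.148,.01 .648,-.1555,.01
python3 -c "
from h import *
go()
snap('top','t32',(220,100,320,200),6); snap('scene','s32',(180,200,310,330),4.5)"
```

```text
t 43.77 pos [ 0.3875 -0.2475  0.2281] rpy [1.7998e+02 1.0000e-02 1.6560e+02] F [-0.   0.1  0.9] open 0.0572
shift cm [0. 0. 0.] rows 1 each [0. 0. 0.]
```

View pics/s31.png

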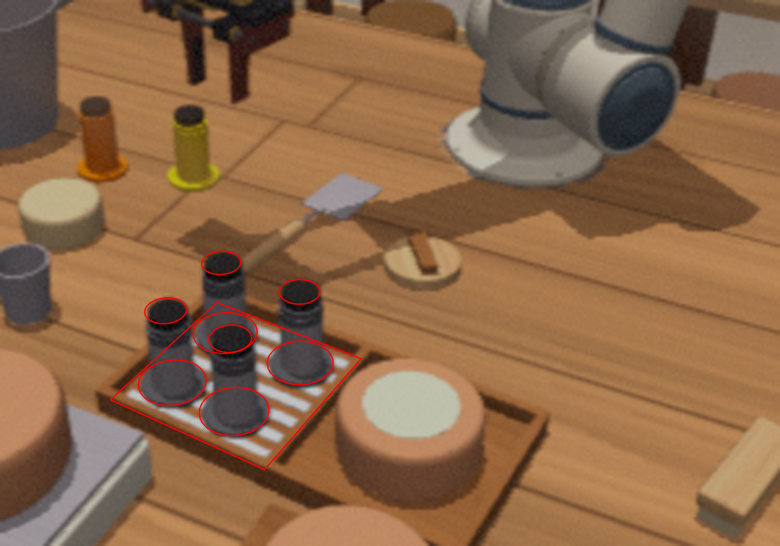

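View pics/t31.png

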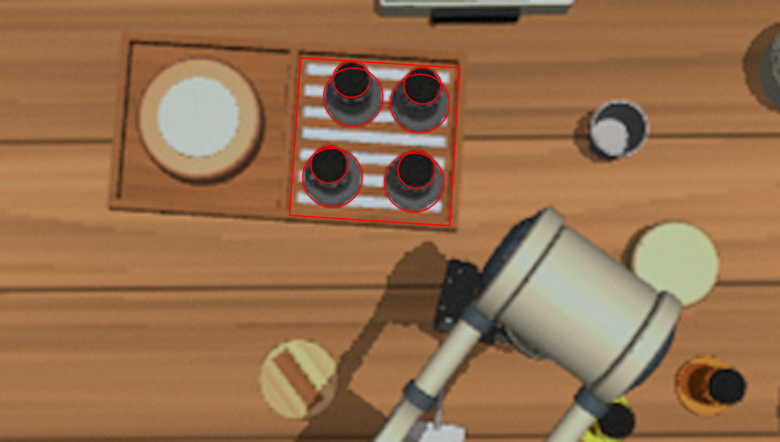

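View pics/t32.png

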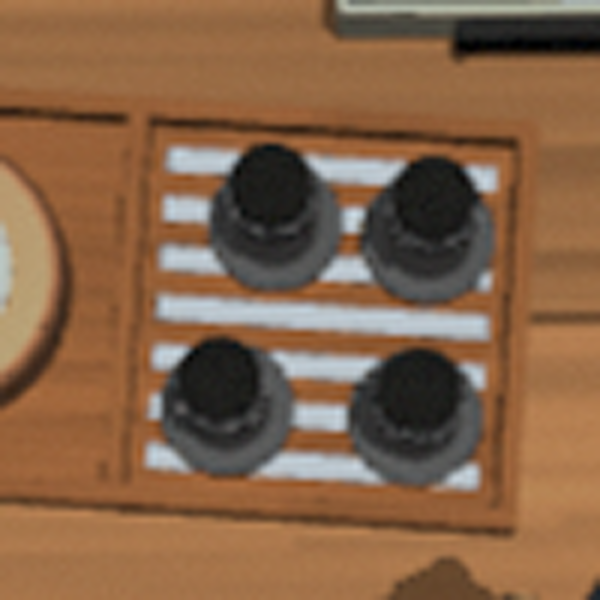

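View pics/s32.png

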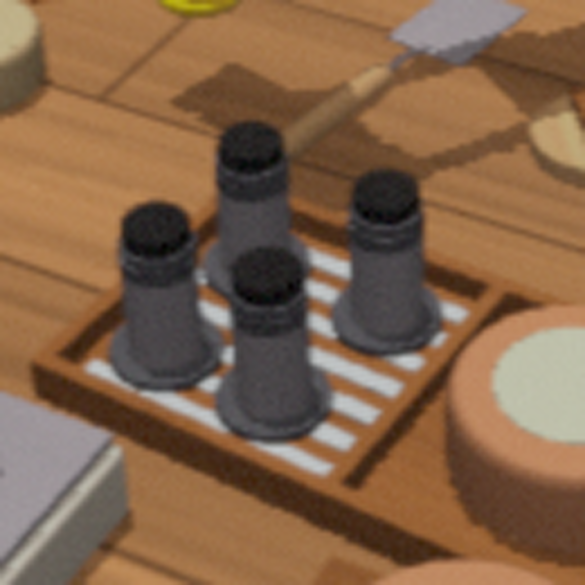

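```bash
python3 -c "
from h import *
S=dict(A=(267,275),B=(386,197),C=(253,148),D=(157,229)); T=dict(A=(270,186),B=(219,380),C=(418,390),D=(434,198))
for k in S: 
  X,a,b=tri(np.array(S[k])/4.5+[180,200],np.array(T[k])/6+[220,100]);print(k,X.round(4),round(a,1),round(b,1))
snap('top','t33',(60,90,420,300),2.2)
snap('scene','s33',(380,240,480,340),5)"
```

```text
A [ 0.6533 -0.0789  0.1031] 0.8 0.5
B [ 0.5617 -0.0542  0.1019] 0.8 0.6
C [ 0.5558 -0.1466  0.1019] 1.1 0.8
D [ 0.6464 -0.1551  0.1026] 1.2 0.8
```

View pics/t33.png

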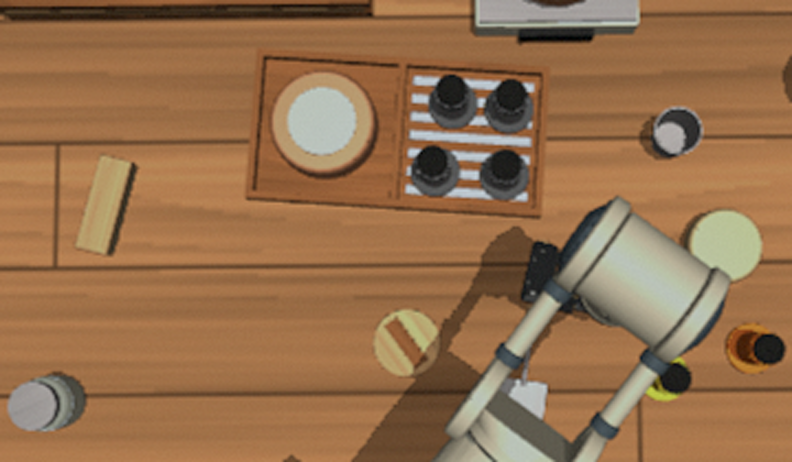

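View pics/s33.png

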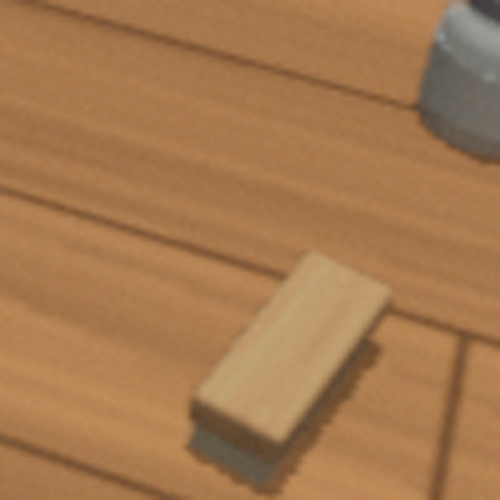

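```bash
python3 -c "
from station import r
print(r.get_obs()['time_s'],r.job_done())"
```

```text
the job is handed in; nothing more can be done
43.9667 None
```

The job is handed in at about 44 s. The brush is out of the tray, and all four grey props are pushed home and standing in the free bay.

- **Props:** I pressed each cap down slowly, so the inner tube went home at about 4 N before the middle tube moved at about 8 N. All four stopped dead at the same fingertip height of 100 mm. I carried each by its outer tube and set it down until it touched the bay floor.
- **Brush:** It lies bristles down on the bare bench near x 0.52, y 0.387.
- **Knock:** The first prop I placed was shoved about 17 mm inside the bay while the arm was away. It stayed upright and clear of the others, so I left it there and set the last prop with room to spare.
- **Last checks:** The pictures show all four props upright, inside the bay walls, released and with the gripper clear of everything. The cheese, small cheese and beaker look unmoved, and so does as much of the spatula as shows past the arm.
- **One disagreement:** The cap tops triangulated to 102–103 mm high, where 110 mm was expected. All four agree within about 1 mm, so I put this down to an offset in the hand-picked points and the calibration. It gives no sign that any tube stands out.

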